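# Put the leather tools away and clear the offcuts

### The arm

A 6-joint arm with a two-finger parallel gripper is mounted at the origin on the work surface. World frame = base frame: x ahead of the robot, y to its left, z up, the work surface at z = 0. Lengths are in mm, angles in degrees, forces in N, time in s.
With the tool pointing down it reaches from about 300 to 1000 mm from the base axis. Payload 5.1 kg.
Tool frame: the origin (TCP) lies on the centre line of the jaws, within the pads' length; the fingertips stand 17 mm ahead of it and the grasp point (between the pads) lies 2 mm behind it; z points along the fingers, y is the direction in which the jaws open and shut (so a half turn about z gives the same grasp; the last joint's range is limited). The gripper opens to 95 mm and grips with 3 to 60 N. Pads are 20 mm wide; open, the fingers measure 119 mm over their backs; the gripper's body (75 mm by 180 mm) begins 59 mm behind the grasp point.
Start: joints at [-71.368, 7.093, 94.555, -0, 78.352, -4.733], TCP at [257.751, -596.698, 231.656] pointing down, gripper open.
Joint ranges: [-149.61, 149.61], [-58.7, 133.49], [1.44, 155.28], [-77.14, 257.14], [18.33, 153.61], [-166.67, 166.67]. Speed limits (degrees/s): [147.25, 147.25, 180, 180, 180, 180].

### API

Orientations are given as [roll, pitch, yaw] about the fixed x, y, z axes, in that order (R = Rz(yaw) Ry(pitch) Rx(roll)).
In Python, from plant import readout, imaging, workorder gives the robot as it stands.
- The arm moves only by the tool carry_out, never from a script. Its argument "targets" is a list of rows, each a list of 7 numbers: the turn, a rotation vector about the world's x, y, z in degrees, then the shift along the world's x, y, z in mm, then the opening, from 0 (shut) to 1 (fully open). A call has 1 to 10 rows; each row is the pose to reach, as a shift and turn from the pose commanded when the call began; what a row does not reach only later rows make up. A row lasts 1/12 s, in which the tool goes at most 41.7 mm and 7.16 degrees, less where a joint would pass 70% of its speed; a pose out of reach is approached as far as the arm can. A call with a gripper value outside its range is refused whole. The fingers move at their own pace and stop on an object; "squeeze" is the grip in N (left out, the last holds). Time passes only in rows, so rows that repeat a pose let the fingers close. It gives the time, the measured TCP pose, the force and the opening at its end, in the units of the state.
- readout.state(): the state, without advancing time (a new reading comes with each control period).
- imaging.capture(name): name is "scene" or "side" or "wrist"; returns a dict with "frame" (420x560x3 uint8, red, green, blue), "fx", "fy", "cx", "cy" (pixels), "rvec" (rotation vector, rad) and "tvec" (3), from world to camera coordinates, as OpenCV has them; the wrist camera has in their place "tool_from_camera" (4x4, takes a point from camera to tool coordinates, whose origin is the TCP and whose axes are the flange's). Camera axes: x right, y down, z forward; pixel columns grow to the right and rows downward; lengths in mm; the calibration is good to about 2 mm. A picture is of the moment at which its call begins: read the wrist's pose just before it. There is no depth.
- workorder.close_job(): hands the job in, once; it reports no verdict.
Trained networks look in a picture, given as the dict that the camera call returned (one of the last four; its "shot" number tells which), for a name from the list of things; names that differ only in an ending like _2 or _b are one class to them, and where a whole thing is asked for, a point or a joint stands for the part that bears it (a point fixed in the world has none). Each returns a list of dicts, best first, with "p" (0 to 1); they miss things now and then, are a little off and sometimes report something else, mostly with a low value. They report only what shows in the picture. A call takes as long as a camera call. They do not tell look-alikes from the thing itself.
- imaging.silhouettes(picture, query): "mask" (420x560 bool, what is visible of it).
- imaging.mark_of(picture, query): "xyz" ([x, y, z] in mm, in world coordinates, good to about 4 mm: a listed point, or the origin of a listed thing).
The state is a dict: "t": time; "q": joint angles; "joint_velocities": joint speeds; "tau": joint torques, N m; "tcp_pos": TCP position; "tool_rot": TCP orientation; "ft_force": force on the tool from outside, world axes, zero at the start; "ft_torque": the same for the moment, N m; "gripper_width": finger opening in mm.
Only numpy, scipy, OpenCV 4.12 (cv2) and the standard library are available. Lean on these libraries where they do the work, as an engineer would, in place of code of your own. Each camera call takes 0.05 s, during which the arm holds its last target.

### The job

Press the green button so that the drawer springs fully open by itself, lay each leather tool on the bench flat and lengthwise in the drawer compartment lined in its handle's colour, then push the drawer fully home until it latches. Also put every wood offcut into the grey bin, before or after; leave the other things on the bench where they are.

Things in the scene. Friction and masses are not known exactly. Their poses are not given: they have to be found in the camera images.
- tool_red_mid (a point): leather hand tool with a red plastic handle 80 x 22 x 22 mm and a flat steel skiving blade 20 mm wide at one end, 115 mm long over all, 90 g. This point is the middle of the handle (half-way up, 11 mm above the underside); x runs along the tool from handle to steel end, y across, z up as it lies at the start. It may be absent
- tool_blue_mid (a point): leather hand tool with a blue plastic handle 80 x 22 x 22 mm and a thin round awl point at one end, 115 mm long over all, 90 g. This point is the middle of the handle (half-way up, 11 mm above the underside); x runs along the tool from handle to steel end, y across, z up as it lies at the start. It may be absent
- tool_yellow_mid (a point): leather hand tool with a yellow plastic handle 80 x 22 x 22 mm and a short T-shaped steel creaser at one end, 115 mm long over all, 90 g. This point is the middle of the handle (half-way up, 11 mm above the underside); x runs along the tool from handle to steel end, y across, z up as it lies at the start. It may be absent
- offcut0_mid (a point): wood offcut: pale block, pointed at its +x end, 44 mm along x and 28 mm across y, 24 mm high, about 25 g. This point is its middle, half-way up. It may be absent
- offcut1_mid (a point): wood offcut: brown L-shaped block, 44 mm along x and 28 mm across y (18 mm across its long leg, whose middle lies 5 mm to -y), 24 mm high, about 25 g. This point is its middle, half-way up. It may be absent
- offcut2_mid (a point): wood offcut: plywood stepped block, 42 mm along x and 28 mm across y (14 mm high at its +x end), 24 mm high, about 25 g. This point is its middle, half-way up. It may be absent
- offcut3_mid (a point): wood offcut: dark block pointed at both ends, 56 mm along x and 28 mm across y at most, 24 mm high, about 25 g. This point is its middle, half-way up. It may be absent
- bin: grey plastic waste bin, open on top, 170 x 170 x 100 mm, walls and floor 5 mm; fixed. Origin: centre of its underside on the bench; x and y along its sides
- drawer (a joint): slide of the sprung drawer, m: about 0.002 shut and latched, 0.145 fully out. While latched it cannot be pulled. Once released a spring of about 6 N (2 N when fully out) drives it out by itself. Pushing it in takes about 10 N at the end; it latches when it is pushed right to its stop (0) and let go
- drawer_front (a point): centre of the outer face of the drawer's dark wood front panel (236 wide, 56 high, 15 mm thick; its lower edge 6 mm above the bench, this point 36 mm above the bench). x points into the unit (the way to push it shut; the drawer comes out along -x), y along the panel, z up. The case is 240 wide, 190 deep, 70 mm high and begins 15 mm behind this face when shut; it is fixed to the bench
- release (a joint): push button on top of the drawer unit, m pressed: 0 up, 0.007 fully down (5 N). Pressing it fully releases the drawer; it springs back
- release_top (a point): top centre of the green round release button (34 mm across, standing 10 mm above its black collar, 90 mm above the bench, 75 mm behind the shut front panel); pressed straight down
- lane_red (a point): centre of the floor of the drawer compartment lined in red (left, +y side as seen from the robot), which holds the red tool: 140 mm long (along this point's x, in and out of the drawer) and 58 mm wide (y), z up; the floor is 12 mm above the bench; dividers and back wall stand 10 mm above the floor, outer side walls 12 mm, the front panel 50 mm. Either end of the tool may lead. It moves with the drawer; inside the case and out of reach when shut
- lane_blue (a point): centre of the floor of the drawer compartment lined in blue (middle as seen from the robot), which holds the blue tool: 140 mm long (along this point's x, in and out of the drawer) and 58 mm wide (y), z up; the floor is 12 mm above the bench; dividers and back wall stand 10 mm above the floor, outer side walls 12 mm, the front panel 50 mm. Either end of the tool may lead. It moves with the drawer; inside the case and out of reach when shut
- lane_yellow (a point): centre of the floor of the drawer compartment lined in yellow (right, -y side as seen from the robot), which holds the yellow tool: 140 mm long (along this point's x, in and out of the drawer) and 58 mm wide (y), z up; the floor is 12 mm above the bench; dividers and back wall stand 10 mm above the floor, outer side walls 12 mm, the front panel 50 mm. Either end of the tool may lead. It moves with the drawer; inside the case and out of reach when shut
- wax: bystander, leave it alone: yellow wax puck, 44 mm across, 30 high. Origin: centre of its underside
- dye1: bystander, leave it alone: amber bottle, 48 mm across, 100 high. Origin: centre of its underside
- dye2: bystander, leave it alone: amber bottle, 48 mm across, 90 high. Origin: centre of its underside
- gluepot: bystander, leave it alone: clear jar with white cap, 60 mm across, 65 high. Origin: centre of its underside
- tape: bystander, leave it alone: teal tape measure, 55 x 30 x 50 mm high. Origin: centre of its underside
- stone: bystander, leave it alone: grey sharpening stone, 90 x 40 x 22 mm, long along its x. Origin: centre of its underside
Not all that is in view belongs to the job. Leave any purple or yellow look-alike of the part that bears offcut0_mid alone.

How it is judged:
By the outcome, as a careful person would: the job done as asked, in the order asked, and still so for the second after the job is handed in, with the robot touching nothing.
Of tool_red, tool_blue, tool_yellow only 2 to 3 are there at a start; the rules pass over those that are not, and their reading is None.
Of offcut0, offcut1, offcut2, offcut3 only 3 to 4 are there at a start; the rules pass over those that are not, and their reading is None.
At some moment in a run one of offcut0, offcut1, offcut2, offcut3 may be knocked a few centimetres aside while the robot is not near it.
Once in a run the grip may slacken for a moment while it holds something.
It also fails if it takes over 210 s, if anything falls off the work surface, if the arm or the gripper's body presses on something with over 40 N, if the wrist force passes 120 N, or if a joint passes its speed limit or range.

## Working session

There is one attempt and no reset: what is moved stays moved. The work goes in short steps, Python scripts to look and compute and a tool call to move; the robot and the scene stay as the last step left them, time stands still between calls to the robot, and variables do not carry over. Pictures are saved under pics/ and viewed, and the job is handed in when it is done.

Besides the shell and the picture viewer there is one more tool, called as name(argument=value, ...), one argument or row to a line, values as JSON. carry_out: Moves the arm, as the interface text tells. Its arguments: {"type":"object","properties":{"targets":{"type":"array","items":{"type":"array","items":{"type":"number"}}},"squeeze":{"type":"number"}},"required":["targets"]}

```bash
ls; mkdir -p pics
cat > h.py <<'E'
from plant import readout, imaging, workorder
import numpy as np, cv2
def save(p,n): cv2.imwrite(f'pics/{n}.png', cv2.cvtColor(p['frame'],cv2.COLOR_RGB2BGR))
def proj(p,X):
    K=np.array([[p['fx'],0,p['cx']],[0,p['fy'],p['cy']],[0,0,1.]])
    r,_=cv2.projectPoints(np.array(X,float).reshape(-1,3),np.array(p['rvec'],float),np.array(p['tvec'],float),K,None); return r.reshape(-1,2)
def unproj(p,uv,z):
    R,_=cv2.Rodrigues(np.array(p['rvec'],float)); t=np.array(p['tvec'],float)
    out=[]
    for u,v in np.array(uv,float).reshape(-1,2):
        d=R.T@np.array([(u-p['cx'])/p['fx'],(v-p['cy'])/p['fy'],1]); c=-R.T@t
        out.append(c+d*(z-c[2])/d[2])
    return np.array(out)
E
python3 - <<'E'
from h import *
s=readout.state(); print(s)
for n in ['scene','side','wrist']:
    p=imaging.capture(n); save(p,n+'0'); print(n,{k:v for k,v in p.items() if k!='frame'})
E
```

```text
pics
{'t': 0.0, 'q': array([-7.13673891e+01,  7.13280847e+00,  9.46341939e+01,  7.40501124e-04,
        7.83516648e+01, -4.73067562e+00]), 'joint_velocities': array([ 0.0179835 ,  0.06841147, -0.06500784, -0.01922819,  0.01432633,
        0.0194785 ]), 'tau': array([ 1.02843867e-03, -4.17598414e+01, -3.59931171e+01,  7.75190885e-02,
        4.92676813e-02, -1.93472224e-04]), 'tcp_pos': array([ 257.56501679, -596.12670561,  230.39362679]), 'tool_rot': array([-1.79881797e+02, -1.05091874e-02,  2.33631254e+01]), 'ft_force': array([ 0.3296786 ,  0.48094021, -0.58558934]), 'ft_torque': array([-0.00271391,  0.02355656,  0.01944266]), 'gripper_width': 95.03470160195798}
scene {'fx': 401.02364918726374, 'fy': 401.02364918726374, 'cx': 275.87338207146064, 'cy': 207.5074004187176, 'rvec': array([ 2.30231465,  1.02882824, -0.36755338]), 'tvec': array([-373.31544374, -283.61616234, 1211.9881047 ]), 'shot': 1}
side {'fx': 488.40030840545376, 'fy': 488.40030840545376, 'cx': 278.11256345566414, 'cy': 208.18438782245013, 'rvec': array([ 2.16077416, -0.7024315 ,  0.32980723]), 'tvec': array([-511.00242612,  277.96854489, 1115.81152132]), 'shot': 2}
wrist {'fx': 341.28802190670234, 'fy': 341.28802190670234, 'cx': 277.0775931160313, 'cy': 209.00446305827484, 'tool_from_camera': array([[ 2.28574713e-04, -9.61856298e-01, -2.73555131e-01,
         7.69010010e+01],
       [ 9.99999891e-01,  3.31399808e-04, -3.29675060e-04,
         5.39679718e-01],
       [ 4.07756150e-04, -2.73555025e-01,  9.61856269e-01,
        -1.52757530e+02],
       [ 0.00000000e+00,  0.00000000e+00,  0.00000000e+00,
         1.00000000e+00]]), 'shot': 3}
```

View pics/scene0.png

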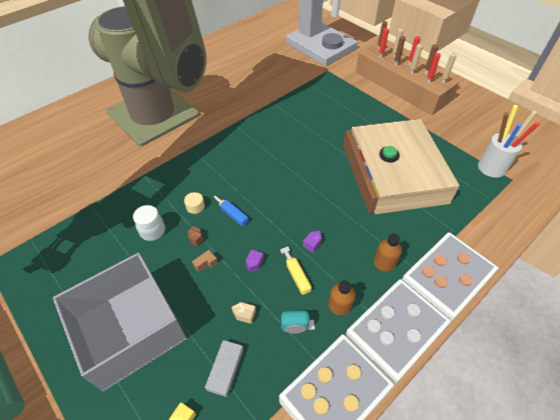

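View pics/side0.png

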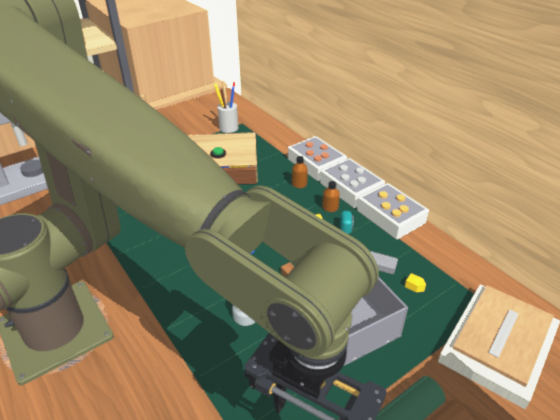

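Run:
```python
from h import *
names=['tool_red_mid','tool_blue_mid','tool_yellow_mid','offcut0_mid','offcut1_mid','offcut2_mid','offcut3_mid','bin','drawer_front','release_top','wax','dye1','dye2','gluepot','tape','stone']
for c in ['scene','side']:
    p=imaging.capture(c)
    for n in names:
        print(c,n,[(round(r['p'],2),np.round(r['xyz']),np.round(proj(p,r['xyz'])[0])) for r in imaging.mark_of(p,n) if r['p']>.2])
print(readout.state()['t'])
```

```text
scene tool_red_mid []
scene tool_blue_mid [(0.7, array([471., -49.,  11.]), array([235., 212.]))]
scene tool_yellow_mid []
scene offcut0_mid [(0.78, array([ 756., -396.,   13.]), array([179., 417.])), (0.77, array([652.,  30.,   9.]), array([312., 241.])), (0.65, array([ 681., -191.,   10.]), array([244., 312.])), (0.64, array([ 602., -104.,   12.]), array([252., 261.])), (0.21, array([ 742., -289.,    1.]), array([224., 370.]))]
scene offcut1_mid [(0.68, array([ 534., -184.,   17.]), array([204., 261.]))]
scene offcut2_mid [(0.24, array([ 683., -193.,   12.]), array([244., 312.]))]
scene offcut3_mid [(0.78, array([ 458., -159.,   11.]), array([194., 234.]))]
scene bin [(0.81, array([ 551., -385.,   -3.]), array([129., 330.]))]
scene drawer_front [(0.79, array([585., 254.,  36.]), array([357., 169.]))]
scene release_top [(0.51, array([627., 320.,  91.]), array([391., 149.]))]
scene wax [(0.9, array([ 379., -109.,   -0.]), array([194., 206.]))]
scene dye1 [(0.95, array([797., -34.,  -0.]), array([339., 305.]))]
scene dye2 [(0.95, array([797., -34.,  -0.]), array([339., 305.]))]
scene 
[... 691 characters left out ...]
, 250.,  36.]), array([218., 178.]))]
side release_top [(0.56, array([625., 316.,  89.]), array([218., 150.]))]
side wax []
side dye1 [(0.85, array([797., -36.,  -0.]), array([330., 208.])), (0.79, array([798., 112.,   1.]), array([300., 184.]))]
side dye2 [(0.85, array([797., -36.,  -0.]), array([330., 208.])), (0.79, array([798., 112.,   1.]), array([300., 184.]))]
side gluepot [(0.77, array([ 367., -223.,   -3.]), array([243., 318.])), (0.25, array([797., -33.,  -1.]), array([330., 208.]))]
side tape [(0.49, array([ 766., -130.,    3.]), array([344., 228.]))]
side stone [(0.66, array([ 742., -285.,    1.]), array([377., 264.])), (0.43, array([798., 110.,   1.]), array([301., 184.]))]
1.85
```

Run:
```python
from h import *
p=imaging.capture('scene')
f=cv2.cvtColor(p['frame'],cv2.COLOR_RGB2BGR)
cv2.imwrite('pics/up1.png',cv2.resize(f[170:350,130:340],None,fx=3.3,fy=3.3,interpolation=cv2.INTER_CUBIC))
cv2.imwrite('pics/up2.png',cv2.resize(f[100:230,320:480],None,fx=4.5,fy=4.5,interpolation=cv2.INTER_CUBIC))
def seg(uv,z):
    a=unproj(p,uv,z); d=a[1]-a[0]; print(np.round(a,1).tolist(), np.hypot(*d[:2]), np.degrees(np.arctan2(d[1],d[0])))
# front panel top edge & masks
for n in ['tool_blue_mid','tool_yellow_mid','tool_red_mid','offcut2_mid','offcut1_mid','offcut3_mid','offcut0_mid','drawer_front']:
    for r in imaging.silhouettes(p,n):
        if r['p']<.2: continue
        ys,xs=np.nonzero(r['mask']); 
        rect=cv2.minAreaRect(unproj(p,np.c_[xs,ys],11)[:,:2].astype(np.float32))
        print(n,round(r['p'],2),xs.mean().round(),ys.mean().round(),len(xs),np.round(rect[0]),np.round(rect[1]),round(rect[2]))
```

```text
tool_blue_mid 0.91 233.0 211.0 369 [456. -53.] [114.  28.] 3
tool_blue_mid 0.59 148.0 223.0 868 [ 354. -221.] [ 63. 112.] 78
tool_yellow_mid 0.64 296.0 271.0 520 [677. -49.] [ 26. 121.] 72
tool_red_mid 0.73 148.0 223.0 839 [ 355. -221.] [ 61. 110.] 78
tool_red_mid 0.48 204.0 261.0 291 [ 532. -183.] [40. 47.] 1
offcut1_mid 0.75 204.0 260.0 309 [ 532. -183.] [42. 50.] 2
offcut3_mid 0.72 195.0 236.0 224 [ 461. -161.] [30. 57.] 56
offcut0_mid 0.83 254.0 260.0 246 [ 602. -103.] [32. 50.] 28
offcut0_mid 0.52 182.0 413.0 264 [ 751. -387.] [41. 24.] 48
drawer_front 0.29 224.0 368.0 1143 [ 741. -286.] [43. 93.] 32
```

View pics/up1.png

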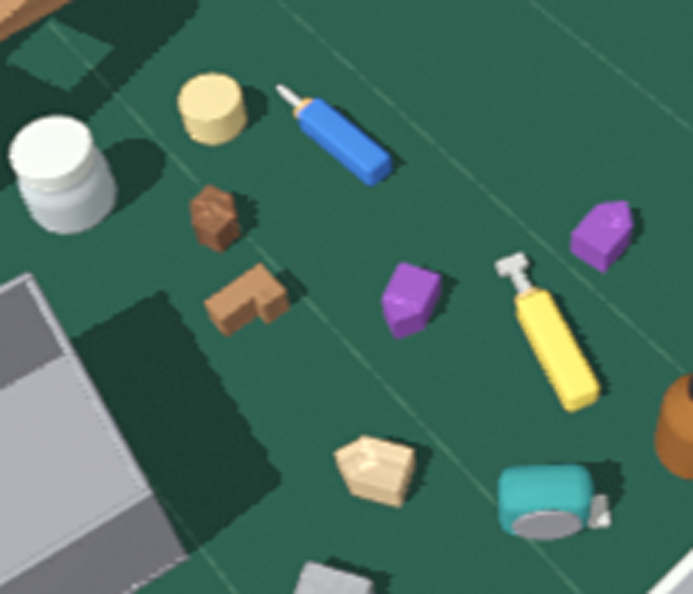

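View pics/up2.png

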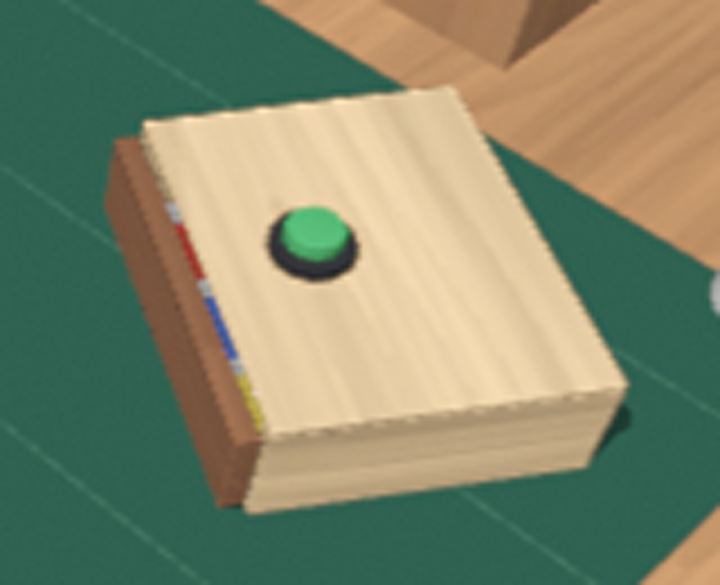

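View pics/wrist0.png

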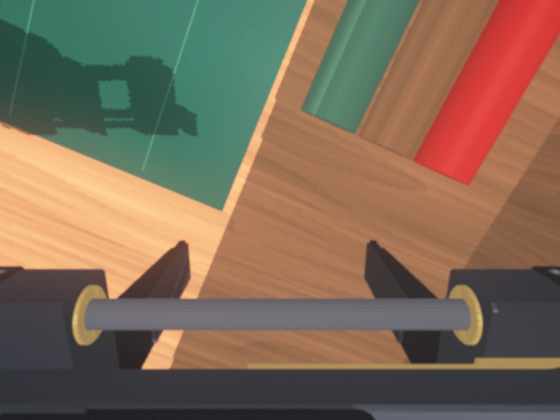

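Run:
```python
from h import *
p=imaging.capture('scene')
def seg(n,a,b,s,o,z):
    uv=np.array([a,b],float)/s+np.array(o); q=unproj(p,uv,z); d=q[1]-q[0]; print(n,np.round(q,1).tolist(),'mid',np.round(q.mean(0)),round(np.hypot(*d[:2]),1),round(np.degrees(np.arctan2(d[1],d[0])),1))
seg('case front',(265,437),(143,122),4.5,(320,100),70)
seg('case rside',(265,437),(627,383),4.5,(320,100),70)
seg('panel front top',(235,440),(115,140),4.5,(320,100),64)
seg('btn',(315,233),(315,233),4.5,(320,100),90)
seg('blue',(378,172),(308,106),3.3,(130,170),18)
seg('yellow',(582,402),(533,296),3.3,(130,170),18)
for x in [(251,151),(258,164)]: pass
```

```text
case front [[694.8, 197.2, 70.0], [493.6, 330.4, 70.0]] mid [594. 264.  70.] 241.2 146.5
case rside [[694.8, 197.2, 70.0], [796.7, 363.2, 70.0]] mid [746. 280.  70.] 194.7 58.5
panel front top [[683.4, 189.1, 64.0], [489.0, 312.2, 64.0]] mid [586. 251.  64.] 230.1 147.6
btn [[629.5, 312.3, 90.0], [629.5, 312.3, 90.0]] mid [630. 312.  90.] 0.0 0.0
blue [[512.3, -53.3, 18.0], [431.0, -54.1, 18.0]] mid [472. -54.  18.] 81.4 -179.5
yellow [[736.1, -69.7, 18.0], [659.8, -40.6, 18.0]] mid [698. -55.  18.] 81.7 159.1
```

carry_out(
  targets=[
    [0,0,12,150,370,-20,0],
    [0,0,12,150,370,-20,0],
    [0,0,12,150,370,-20,0],
    [0,0,12,150,370,-20,0],
    [0,0,12,150,370,-20,0],
    [0,0,12,150,370,-20,0],
    [0,0,12,150,370,-20,0],
    [0,0,12,150,370,-20,0],
    [0,0,12,150,370,-20,0],
    [0,0,12,150,370,-20,0],
  ],
)

```text
t: 3.18
tcp_pos: [408.4, -223.5, 211.6]
tool_rot: [-180.0, -0.1, 35.5]
ft_force: [0.1, -0.5, -0.4]
gripper_width: 33.6
```

carry_out(
  targets=[
    [0,0,21.6,145,362,-30,0],
    [0,0,21.6,145,362,-30,0],
    [0,0,21.6,145,362,-30,0],
    [0,0,21.6,145,362,-30,0],
    [0,0,21.6,145,362,-30,0],
    [0,0,21.6,145,362,-30,0],
    [0,0,21.6,145,362,-30,0],
    [0,0,21.6,145,362,-30,0],
    [0,0,21.6,145,362,-30,0],
    [0,0,21.6,145,362,-30,0],
  ],
)

```text
t: 4.02
tcp_pos: [553.5, 139.5, 181.4]
tool_rot: [-180.0, -0.1, 57.2]
ft_force: [-0.9, -0.8, 0.1]
gripper_width: 0.6
```

Run:
```python
from h import *
for c in ['side','wrist']:
    p=imaging.capture(c); save(p,c+'1')
    if c=='side':
      for n in ['tool_red_mid','tool_blue_mid','tool_yellow_mid','offcut0_mid','offcut1_mid','offcut2_mid','offcut3_mid','release_top','drawer_front']:
        print(c,n,[(round(r['p'],2),np.round(r['xyz']),np.round(proj(p,r['xyz'])[0])) for r in imaging.mark_of(p,n) if r['p']>.2])
    else: 
      for n in ['release_top','drawer_front']: print(n,[(round(r['p'],2),np.round(r['xyz'])) for r in imaging.mark_of(p,n)])
```

```text
side tool_red_mid []
side tool_blue_mid [(0.58, array([468., -52.,  12.]), array([240., 254.]))]
side tool_yellow_mid [(0.88, array([694., -55.,  13.]), array([307., 221.])), (0.29, array([682., 291.,  16.]), array([239., 167.]))]
side offcut0_mid [(0.72, array([ 607., -103.,   12.]), array([293., 244.])), (0.7, array([655.,  34.,   7.]), array([278., 212.])), (0.56, array([ 759., -398.,   14.]), array([415., 284.]))]
side offcut1_mid [(0.74, array([ 532., -182.,   10.]), array([289., 274.]))]
side offcut2_mid [(0.3, array([ 765., -130.,    1.]), array([344., 229.]))]
side offcut3_mid [(0.65, array([ 461., -161.,    9.]), array([261., 281.]))]
side release_top [(0.53, array([624., 315.,  93.]), array([218., 149.]))]
side drawer_front [(0.72, array([797., -33.,  -1.]), array([330., 208.])), (0.64, array([585., 251.,  35.]), array([219., 178.])), (0.53, array([ 550., -384.,    3.]), array([348., 324.]))]
release_top [(0.58, array([696., -53.,   7.]))]
drawer_front [(0.74, array([582., 252.,  34.]))]
```

View pics/side1.png

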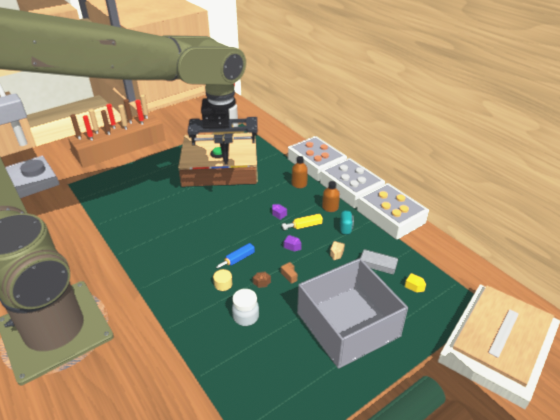

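View pics/wrist1.png

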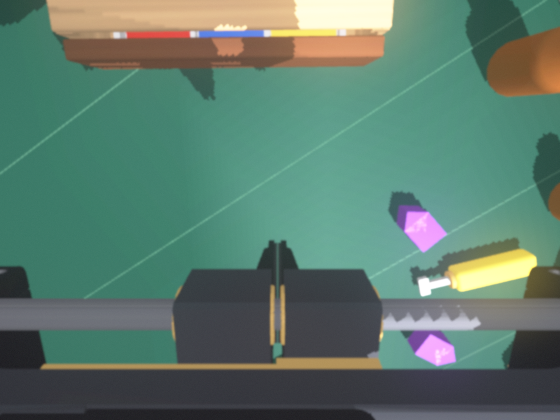

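carry_out(
  targets=[
    [0,0,0,40,100,-10,0],
    [0,0,0,73,181,-30,0],
    [0,0,0,73,181,-50,0],
    [0,0,0,73,181,-50,0],
    [0,0,0,73,181,-65,0],
    [0,0,0,73,181,-65,0],
  ],
)

```text
t: 5.17
tcp_pos: [624.0, 319.7, 109.5]
tool_rot: [-179.7, 0.3, 57.2]
ft_force: [-2.5, -0.7, -1.0]
gripper_width: 0.3
```

Run:
```python
from h import *
p=imaging.capture('scene'); f=cv2.cvtColor(p['frame'],cv2.COLOR_RGB2BGR)
cv2.imwrite('pics/b1.png',cv2.resize(f[60:240,300:500],None,fx=3,fy=3,interpolation=cv2.INTER_CUBIC))
p=imaging.capture('wrist'); save(p,'w2')
```

```text
(no output)
```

View pics/b1.png

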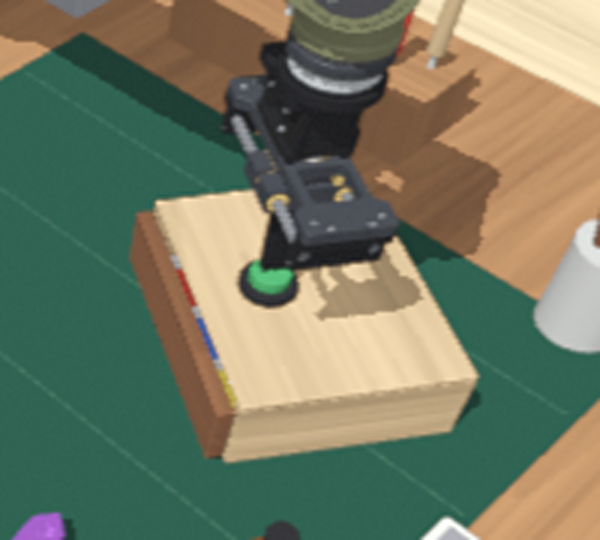

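View pics/w2.png

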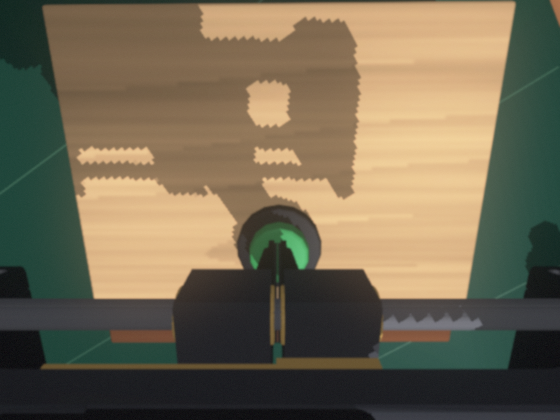

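carry_out(
  targets=[
    [0,0,0,0,0,-6,0],
    [0,0,0,0,0,-11,0],
    [0,0,0,0,0,-15,0],
    [0,0,0,0,0,-18,0],
    [0,0,0,0,0,-18,0],
  ],
)

```text
t: 5.68
tcp_pos: [626.7, 315.5, 100.5]
tool_rot: [179.9, -0.1, 56.9]
ft_force: [0.9, -1.7, 4.8]
gripper_width: 0.5
```

Run:
```python
from h import *
p=imaging.capture('scene'); f=cv2.cvtColor(p['frame'],cv2.COLOR_RGB2BGR)
cv2.imwrite('pics/b2.png',cv2.resize(f[60:240,300:500],None,fx=3,fy=3,interpolation=cv2.INTER_CUBIC))
s=readout.state(); print(s['tcp_pos'],s['ft_force'])
```

```text
[626.7171378  315.5515211  100.59315775] [ 0.07792428 -0.88842002  3.93203197]
```

View pics/b2.png

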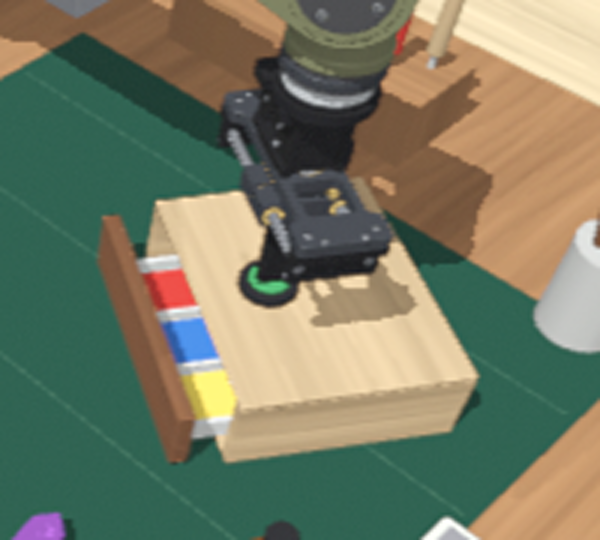

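carry_out(
  targets=[
    [0,0,0,0,0,30,0],
    [0,0,0,0,0,70,0],
    [0,0,0,-35,-90,100,0.5],
    [0,0,0,-70,-180,100,0.7],
    [0,0,0,-70,-180,100,0.7],
    [0,0,0,-70,-180,100,0.7],
    [0,0,0,-70,-180,100,0.7],
    [0,0,0,-70,-180,100,0.7],
    [0,0,0,-70,-180,100,0.7],
  ],
)

```text
t: 6.48
tcp_pos: [555.3, 134.8, 199.2]
tool_rot: [180.0, -0.1, 56.8]
ft_force: [-0.6, -0.1, 0.6]
gripper_width: 41.7
```

Run:
```python
from h import *
for c in ['scene','side']:
    p=imaging.capture(c); save(p,c+'3')
    for n in ['lane_red','lane_blue','lane_yellow','drawer_front','tool_blue_mid','tool_yellow_mid']:
        print(c,n,[(round(r['p'],2),np.round(r['xyz'],1)) for r in imaging.mark_of(p,n) if r['p']>.2])
f=cv2.cvtColor(p['frame'],cv2.COLOR_RGB2BGR)
p=imaging.capture('scene');f=cv2.cvtColor(p['frame'],cv2.COLOR_RGB2BGR)
cv2.imwrite('pics/b3.png',cv2.resize(f[80:240,300:500],None,fx=4,fy=4,interpolation=cv2.INTER_CUBIC)[:600])
```

```text
scene lane_red []
scene lane_blue [(0.7, array([550.7, 204.1,   9.8]))]
scene lane_yellow [(0.96, array([605.5, 172. ,   9. ]))]
scene drawer_front [(0.57, array([507.7, 131.8,  38.2])), (0.42, array([694.4, -55. ,  10.8])), (0.21, array([609.5, 173.2,  11.8]))]
scene tool_blue_mid [(0.64, array([469.2, -50.7,  12.9]))]
scene tool_yellow_mid [(0.93, array([697. , -51.2,  11.6]))]
side lane_red [(0.93, array([502. , 237. ,  15.7]))]
side lane_blue [(0.96, array([548.8, 201.4,  14. ])), (0.73, array([795. , 112. ,  -1.5]))]
side lane_yellow [(0.75, array([604.7, 168.4,  15.6])), (0.7, array([ 764.1, -127.4,    4.8]))]
side drawer_front [(0.66, array([796.6, 108.9,  -1.3])), (0.62, array([506.9, 132.2,  34.8]))]
side tool_blue_mid [(0.82, array([468.9, -55.9,   8.9])), (0.69, array([ 370. , -222.3,   -3.6])), (0.46, array([797.1, -34.6,  -0.9]))]
side tool_yellow_mid [(0.66, array([695.1, -51.3,  14.1]))]
```

View pics/b3.png

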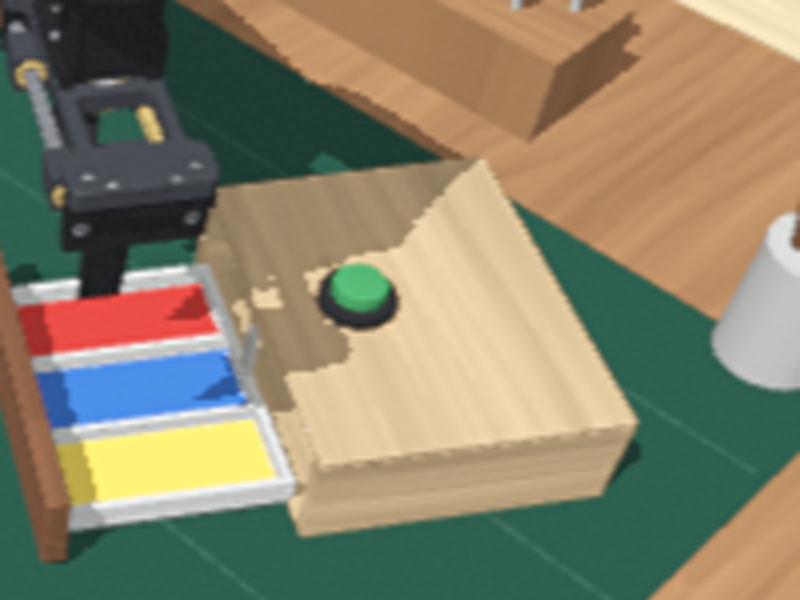

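carry_out(
  targets=[
    [0,0,-57,-85,-190,-20,0.7],
    [0,0,-57,-85,-190,-20,0.7],
    [0,0,-57,-85,-190,-20,0.7],
    [0,0,-57,-85,-190,-20,0.7],
    [0,0,-57,-85,-190,-20,0.7],
    [0,0,-57,-85,-190,-20,0.7],
    [0,0,-57,-85,-190,-20,0.7],
    [0,0,-57,-85,-190,-20,0.7],
    [0,0,-57,-85,-190,-20,0.7],
    [0,0,-57,-85,-190,-20,0.7],
  ],
)

```text
t: 8.07
tcp_pos: [470.8, -53.8, 178.8]
tool_rot: [180.0, -0.0, 0.1]
ft_force: [0.0, 0.0, -0.1]
gripper_width: 66.5
```

```bash
cat >> h.py <<'E'
from scipy.spatial.transform import Rotation as Ro
def wcap():
    s=readout.state(); p=imaging.capture('wrist')
    T=np.eye(4); T[:3,:3]=Ro.from_euler('xyz',s['tool_rot'],degrees=True).as_matrix(); T[:3,3]=s['tcp_pos']
    C=np.linalg.inv(T@p['tool_from_camera'])
    p=dict(p); q=dict(p); q['rvec']=cv2.Rodrigues(C[:3,:3])[0].ravel(); q['tvec']=C[:3,3]
    return s,p,q
def masks(p,q,n,z=22,th=.2):
    for r in imaging.silhouettes(p,n):
        if r['p']<th: continue
        ys,xs=np.nonzero(r['mask'])
        if len(xs)<30: continue
        w=unproj(q,np.c_[xs,ys],z)[:,:2].astype(np.float32)
        rect=cv2.minAreaRect(w)
        print(n,'mask p',round(r['p'],2),'px',xs.mean().round(),ys.mean().round(),len(xs),'rect',np.round(rect[0],1),np.round(rect[1],1),round(rect[2],1))
def marks(p,q,n):
    print(n,[(round(r['p'],2),np.round(r['xyz'],1),np.round(proj(q,r['xyz'])[0])) for r in imaging.mark_of(p,n) if r['p']>.2])
E
python3 - <<'E'
from h import *
s,p,q=wcap(); save(p,'w4'); print(s['tcp_pos'],s['tool_rot'])
marks(p,q,'tool_blue_mid'); masks(p,q,'tool_blue_mid')
E
```

```text
[470.75961355 -53.82376704 178.77879027] [ 1.79998596e+02 -1.51466001e-02  1.24264592e-01]
tool_blue_mid [(0.81, array([466.5, -48.6,  12.8]), array([271., 200.]))]
tool_blue_mid mask p 0.86 px 276.0 202.0 2208 rect [455.  -53.9] [110.   23.2] 3.6
```

View pics/w4.png

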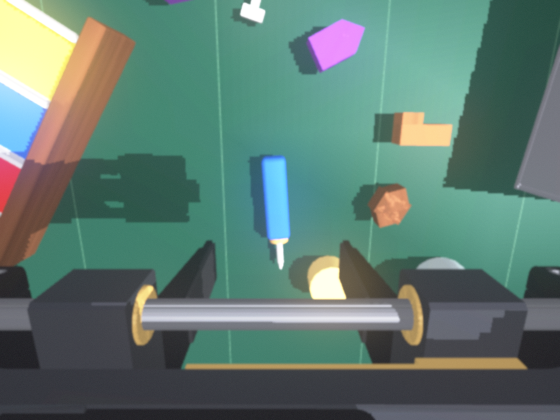

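Run:
```python
from h import *
s,p,q=wcap()
a=unproj(q,[(273.5,156.5),(278,239)],20); d=a[1]-a[0]; print(a,a.mean(0),np.degrees(np.arctan2(d[1],d[0])),np.hypot(*d[:2]))
```

```text
[[508.93126568 -50.6461064   20.        ]
 [428.97380779 -54.95052807  20.        ]] [468.95253674 -52.79831724  20.        ] -176.91851932884947 80.07323596013578
```

carry_out(
  targets=[
    [0,0,3,-2,1,-40,0.7],
    [0,0,3,-2,1,-80,0.7],
    [0,0,3,-2,1,-115,0.7],
    [0,0,3,-2,1,-140,0.7],
    [0,0,3,-2,1,-153,0.7],
    [0,0,3,-2,1,-153,0.7],
    [0,0,3,-2,1,-153,0],
    [0,0,3,-2,1,-153,0],
    [0,0,3,-2,1,-153,0],
    [0,0,3,-2,1,-153,0],
  ],
  squeeze=40,
)

```text
t: 9.1
tcp_pos: [470.1, -53.0, 27.4]
tool_rot: [179.9, -0.2, 3.0]
ft_force: [0.4, -0.2, 0.0]
gripper_width: 45.3
```

carry_out(
  targets=[
    [0,0,0,0,0,0,0],
    [0,0,0,0,0,20,0],
    [0,0,0,0,0,60,0],
    [0,0,0,0,0,60,0],
    [0,0,0,0,0,60,0],
  ],
)

```text
t: 9.52
tcp_pos: [471.3, -53.3, 89.2]
tool_rot: [179.9, -0.4, 3.0]
ft_force: [0.0, 0.3, -0.4]
gripper_width: 12.2
```

Run:
```python
from h import *
s,p,q=wcap(); save(p,'w5'); print(s['tcp_pos'],s['tool_rot'],s['gripper_width'])
```

```text
[471.28576008 -53.28698913  89.1655604 ] [179.88382411  -0.40372627   2.97051096] 12.158607151166756
```

View pics/w5.png

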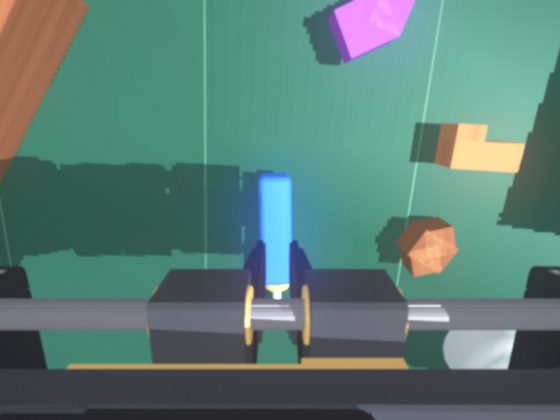

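carry_out(
  targets=[
    [0,0,0,0,0,0,0.45],
    [0,0,0,0,0,0,0.45],
    [0,0,0,0,0,0,0.45],
    [0,0,0,0,0,0,0.45],
    [0,0,0,0,0,0,0.45],
    [0,0,0,0,0,-30,0.45],
    [0,0,0,0,0,-50,0.45],
    [0,0,0,-1,0,-60,0.45],
    [0,0,0,-1,0,-60,0.2],
    [0,0,0,-1,0,-60,0],
  ],
)

```text
t: 10.4
tcp_pos: [467.4, -52.6, 25.3]
tool_rot: [-180.0, 0.1, 3.0]
ft_force: [0.6, 0.2, 0.3]
gripper_width: 34.3
```

carry_out(
  targets=[
    [0,0,0,0,0,0,0],
    [0,0,0,0,0,0,0],
    [0,0,0,0,0,0,0],
    [0,0,0,0,0,0,0],
  ],
)

```text
t: 10.73
tcp_pos: [469.0, -53.0, 27.1]
tool_rot: [180.0, -0.2, 3.0]
ft_force: [0.0, 0.5, 3.7]
gripper_width: 21.2
```

carry_out(
  targets=[
    [0,0,0,0,0,30,0],
    [0,0,0,0,0,70,0],
    [0,0,10,15,40,100,0],
    [0,0,54,92,270,100,0],
    [0,0,54,92,270,100,0],
    [0,0,54,92,270,100,0],
    [0,0,54,92,270,100,0],
    [0,0,54,92,270,100,0],
    [0,0,54,92,270,100,0],
    [0,0,54,92,270,100,0],
  ],
)

```text
t: 11.57
tcp_pos: [561.2, 223.2, 126.3]
tool_rot: [180.0, -0.2, 57.5]
ft_force: [-1.4, -0.8, -0.9]
gripper_width: 21.7
```

carry_out(
  targets=[
    [0,0,0,0,0,0,0],
    [0,0,0,0,0,0,0],
    [0,0,0,0,0,0,0],
  ],
)

```text
t: 11.82
tcp_pos: [559.2, 216.4, 125.3]
tool_rot: [-180.0, 0.1, 56.8]
ft_force: [0.4, -0.4, -1.7]
gripper_width: 21.7
```

Run:
```python
from h import *
s,p,q=wcap(); save(p,'w6'); print(s['tcp_pos'],s['tool_rot'],s['gripper_width'])
for n in ['tool_blue_mid','lane_blue','lane_yellow','lane_red']: marks(p,q,n)
p=imaging.capture('scene');f=cv2.cvtColor(p['frame'],cv2.COLOR_RGB2BGR)
cv2.imwrite('pics/b6.png',cv2.resize(f[40:240,260:500],None,fx=3,fy=3,interpolation=cv2.INTER_CUBIC)[:600])
for n in ['tool_blue_mid','lane_blue','lane_yellow','lane_red']: marks(p,p,n)
```

```text
[559.21614409 216.40935079 125.26697344] [-1.79974335e+02  5.29623658e-02  5.68324373e+01] 21.682330096300934
tool_blue_mid [(0.86, array([559.3, 216.4, 111.5]), array([277., 262.]))]
lane_blue []
lane_yellow [(0.85, array([603.5, 173.2,  12.5]), array([351., 224.]))]
lane_red [(0.66, array([499. , 237.8,  15.2]), array([201., 229.]))]
tool_blue_mid [(0.54, array([557.8, 217. , 110.2]), array([342., 149.]))]
lane_blue [(0.88, array([551.2, 203.9,  12.1]), array([332., 178.])), (0.38, array([ 458.1, -157.9,   10.2]), array([195., 235.]))]
lane_yellow [(0.82, array([605.2, 170.9,   8.4]), array([339., 198.]))]
lane_red [(0.68, array([500.4, 238.6,  11.5]), array([327., 161.])), (0.3, array([ 682.3, -193.4,   10.1]), array([244., 313.])), (0.27, array([ 740.1, -285.9,   -1.2]), array([225., 368.]))]
```

View pics/w6.png

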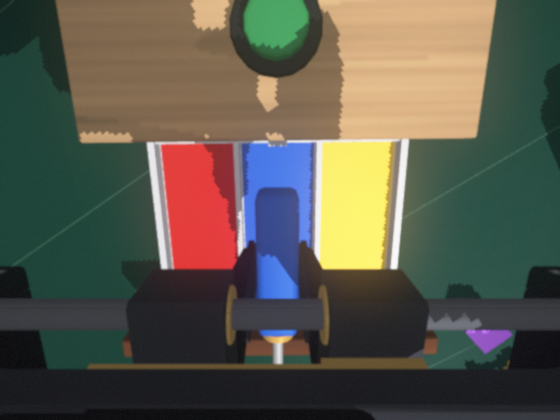

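View pics/b6.png

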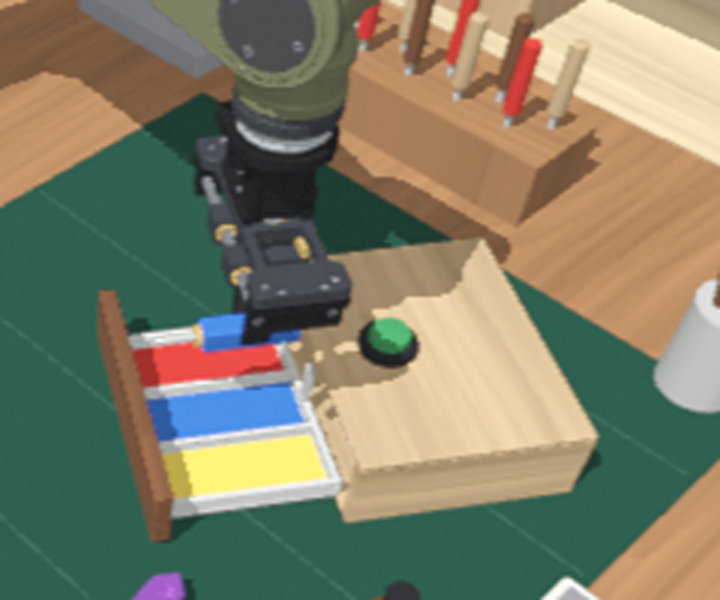

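carry_out(
  targets=[
    [0,0,0,0,0,-30,0],
    [0,0,0,0,0,-55,0],
    [0,0,0,0,0,-72,0],
    [0,0,0,0,0,-82,0],
    [0,0,0,0,0,-87,0],
    [0,0,0,0,0,-87,0],
    [0,0,0,0,0,-87,0],
  ],
)

```text
t: 12.9
tcp_pos: [560.6, 217.6, 39.6]
tool_rot: [179.9, -0.1, 57.0]
ft_force: [0.3, 0.2, -1.1]
gripper_width: 21.9
```

carry_out(
  targets=[
    [0,0,0,0,0,0,0.34],
    [0,0,0,0,0,0,0.34],
    [0,0,0,0,0,0,0.34],
    [0,0,0,0,0,20,0.34],
    [0,0,0,0,0,60,0.34],
    [0,0,0,0,0,100,0.5],
    [0,0,0,0,0,130,0.5],
    [0,0,0,0,0,130,0.5],
  ],
)

```text
t: 13.57
tcp_pos: [564.3, 218.6, 178.1]
tool_rot: [179.4, -0.7, 57.0]
ft_force: [0.2, 0.7, 1.2]
gripper_width: 45.5
```

Run:
```python
from h import *
s,p,q=wcap(); save(p,'w7'); print(s['tcp_pos'],s['tool_rot'],s['gripper_width'])
for n in ['tool_blue_mid']: marks(p,q,n)
p=imaging.capture('scene');f=cv2.cvtColor(p['frame'],cv2.COLOR_RGB2BGR)
for n in ['tool_yellow_mid','offcut0_mid','offcut1_mid','offcut3_mid','lane_yellow']: marks(p,p,n)
```

```text
[564.27976354 218.60412434 178.10533892] [179.43760337  -0.65488781  56.96327327] 45.46356870296902
tool_blue_mid [(0.65, array([504.2, 134.2,  35. ]), array([271., 306.])), (0.57, array([558.3, 219.1,  26.5]), array([269., 204.]))]
tool_yellow_mid [(0.86, array([695.3, -52.8,   9.6]), array([299., 276.]))]
offcut0_mid [(0.89, array([ 681.2, -194.4,   10. ]), array([243., 313.])), (0.79, array([ 756.6, -392.1,   12.6]), array([181., 416.])), (0.76, array([ 600.4, -107.1,   12.4]), array([251., 261.])), (0.48, array([652.1,  30.3,  11.2]), array([312., 241.])), (0.33, array([798.5, -32.7,  -4. ]), array([340., 306.]))]
offcut1_mid []
offcut3_mid [(0.8, array([ 459.2, -160.2,   11.5]), array([194., 235.]))]
lane_yellow [(0.67, array([608.4, 171.2,   9.6]), array([340., 198.]))]
```

View pics/w7.png

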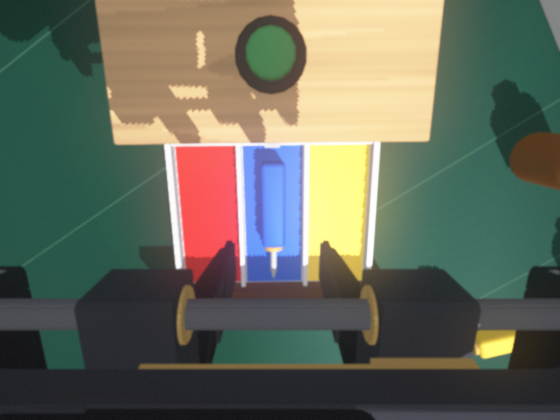

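carry_out(
  targets=[
    [0,0,-78,136,-271,0,0.5],
    [0,0,-78,136,-271,0,0.5],
    [0,0,-78,136,-271,0,0.5],
    [0,0,-78,136,-271,0,0.5],
    [0,0,-78,136,-271,0,0.5],
    [0,0,-78,136,-271,0,0.5],
    [0,0,-78,136,-271,0,0.5],
    [0,0,-78,136,-271,0,0.5],
    [0,0,-78,136,-271,0,0.5],
    [0,0,-78,136,-271,0,0.5],
  ],
)

```text
t: 14.8
tcp_pos: [695.6, -55.4, 166.9]
tool_rot: [180.0, 0.1, -15.1]
ft_force: [0.5, 1.0, -0.4]
gripper_width: 47.2
```

carry_out(
  targets=[
    [0,0,-12,0,0,0,0.5],
    [0,0,0,0,0,0,0.5],
    [0,0,0,0,0,0,0.5],
    [0,0,0,0,0,0,0.5],
  ],
)

```text
t: 15.13
tcp_pos: [695.3, -53.7, 167.5]
tool_rot: [180.0, 0.1, -14.8]
ft_force: [-0.9, -0.2, -0.1]
gripper_width: 47.6
```

Run:
```python
from h import *
s,p,q=wcap(); save(p,'w8'); print(s['tcp_pos'],s['tool_rot'])
marks(p,q,'tool_yellow_mid'); masks(p,q,'tool_yellow_mid')
```

```text
[695.34716677 -53.70276896 167.52238135] [ 1.79989069e+02  9.74163786e-02 -1.47707183e+01]
tool_yellow_mid [(0.72, array([693.9, -52.8,  10.2]), array([276., 199.]))]
tool_yellow_mid mask p 0.61 px 278.0 207.0 2424 rect [680.1 -50.4] [ 21.7 113.9] 72.2
```

View pics/w8.png

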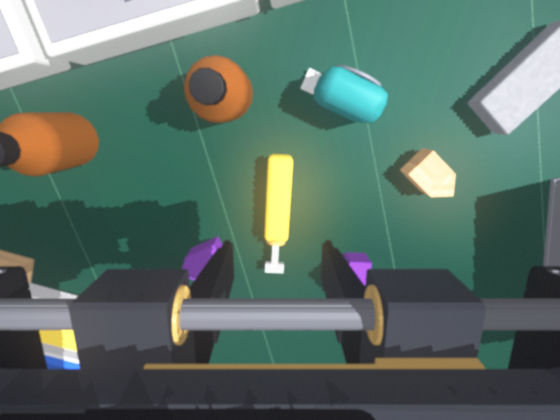

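Run:
```python
from h import *
s,p,q=wcap()
a=unproj(q,[(280.5,155),(276.5,243)],20); d=a[1]-a[0]; print(a,a.mean(0),np.degrees(np.arctan2(d[1],d[0])),np.hypot(*d[:2])); print(s['tcp_pos'])
```

```text
[[734.12744163 -67.36491343  20.        ]
 [655.1090511  -42.95479408  20.        ]] [694.61824636 -55.15985375  20.        ] 162.83319531868537 82.70284135980529
[695.5773969  -53.61557456 168.19156439]
```

carry_out(
  targets=[
    [0,0,-2.7,-1,-1,-40,0.5],
    [0,0,-2.7,-1,-1,-80,0.5],
    [0,0,-2.7,-1,-1,-110,0.5],
    [0,0,-2.7,-1,-1,-132,0.5],
    [0,0,-2.7,-1,-1,-143,0.5],
    [0,0,-2.7,-1,-1,-143,0.5],
    [0,0,-2.7,-1,-1,-143,0],
    [0,0,-2.7,-1,-1,-143,0],
    [0,0,-2.7,-1,-1,-143,0],
    [0,0,-2.7,-1,-1,-143,0],
  ],
)

```text
t: 16.17
tcp_pos: [696.3, -54.9, 28.1]
tool_rot: [-180.0, -0.2, -17.4]
ft_force: [-0.4, 1.3, 0.7]
gripper_width: 26.1
```

carry_out(
  targets=[
    [0,0,0,0,0,0,0],
    [0,0,0,0,0,0,0],
    [0,0,0,0,0,0,0],
    [0,0,0,0,0,0,0],
  ],
)

```text
t: 16.5
tcp_pos: [696.0, -54.9, 27.7]
tool_rot: [-180.0, -0.2, -17.4]
ft_force: [-0.2, 0.6, 5.7]
gripper_width: 21.5
```

carry_out(
  targets=[
    [0,0,0,0,0,30,0],
    [0,0,0,0,0,70,0],
    [0,0,7,0,0,100,0],
    [0,0,14,-15,40,100,0],
    [0,0,21,-28,80,100,0],
    [0,0,28,-41,119,100,0],
    [0,0,35,-55,158,100,0],
    [0,0,42,-69,198,100,0],
    [0,0,49,-78,224,100,0],
    [0,0,56,-83,238,100,0],
  ],
)

```text
t: 17.33
tcp_pos: [609.6, 186.6, 125.0]
tool_rot: [-179.9, 0.0, 39.2]
ft_force: [0.3, 0.1, -0.8]
gripper_width: 21.5
```

carry_out(
  targets=[
    [0,0,7,0,0,0,0],
    [0,0,14,0,0,0,0],
    [0,0,18.3,0,0,0,0],
    [0,0,18.3,0,0,0,0],
    [0,0,18.3,0,0,0,0],
    [0,0,18.3,0,0,0,0],
  ],
)

```text
t: 17.83
tcp_pos: [611.6, 183.1, 125.3]
tool_rot: [-180.0, 0.0, 56.8]
ft_force: [-0.2, -0.3, -1.0]
gripper_width: 22.1
```

Run:
```python
from h import *
s,p,q=wcap(); save(p,'w9'); print(s['tcp_pos'],s['tool_rot'],s['gripper_width'])
for n in ['tool_yellow_mid','lane_yellow','lane_blue','lane_red','tool_blue_mid']: marks(p,q,n)
```

```text
[611.55124741 183.13895238 125.32528616] [-1.79977739e+02  2.22000293e-02  5.68400336e+01] 22.108167526831352
tool_yellow_mid [(0.68, array([611.2, 184.1, 108.5]), array([275., 259.]))]
lane_yellow [(0.74, array([628. , 320.8,  92.9]), array([149.,  10.]))]
lane_blue []
lane_red [(0.71, array([499.1, 235.1,  12.8]), array([128., 231.]))]
tool_blue_mid [(0.77, array([558.8, 218.1,  26.3]), array([195., 215.]))]
```

View pics/w9.png

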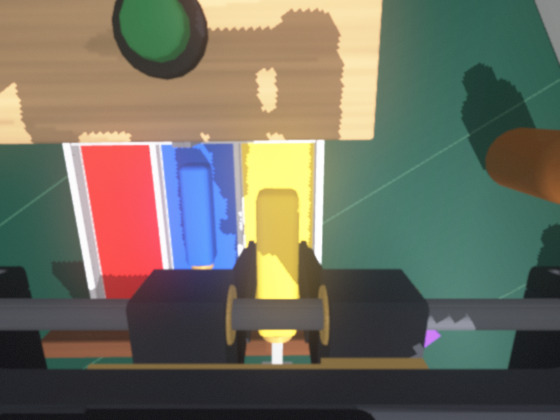

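carry_out(
  targets=[
    [0,0,0,1.5,-1,-30,0],
    [0,0,0,1.5,-1,-55,0],
    [0,0,0,1.5,-1,-72,0],
    [0,0,0,1.5,-1,-82,0],
    [0,0,0,1.5,-1,-87,0],
    [0,0,0,1.5,-1,-87,0],
    [0,0,0,1.5,-1,-87,0],
  ],
)

```text
t: 18.72
tcp_pos: [614.1, 182.6, 39.7]
tool_rot: [179.9, -0.1, 57.0]
ft_force: [0.1, 0.5, -2.1]
gripper_width: 21.6
```

carry_out(
  targets=[
    [0,0,0,0,0,0,0.34],
    [0,0,0,0,0,0,0.34],
    [0,0,0,0,0,0,0.34],
    [0,0,0,0,0,20,0.34],
    [0,0,0,0,0,60,0.34],
    [0,0,0,0,0,100,0.5],
    [0,0,0,0,0,130,0.5],
    [0,0,0,0,0,130,0.5],
  ],
)

```text
t: 19.38
tcp_pos: [617.8, 183.3, 178.4]
tool_rot: [179.4, -0.6, 56.9]
ft_force: [1.4, -0.0, 1.1]
gripper_width: 45.6
```

Run:
```python
from h import *
s,p,q=wcap(); save(p,'w10'); print(s['tcp_pos'],s['tool_rot'],s['gripper_width'])
p=imaging.capture('scene');f=cv2.cvtColor(p['frame'],cv2.COLOR_RGB2BGR); save(p,'s10')
for n in ['tool_yellow_mid','offcut0_mid','offcut1_mid','offcut2_mid','offcut3_mid']: marks(p,p,n)
```

```text
[617.84867323 183.26381749 178.40399028] [179.38805964  -0.61181872  56.94230323] 45.63284585116939
tool_yellow_mid [(0.92, array([614.8, 183.7,  23.5]), array([346., 193.]))]
offcut0_mid [(0.75, array([ 755.7, -393. ,   13.9]), array([180., 416.])), (0.74, array([ 683.1, -190.6,   12.5]), array([245., 312.])), (0.65, array([ 602. , -104.4,   15.7]), array([252., 260.])), (0.56, array([651.6,  30.7,  11.8]), array([312., 240.]))]
offcut1_mid [(0.77, array([ 532.9, -182.5,   16.1]), array([205., 260.])), (0.47, array([797.5, -34.4,  -0.8]), array([339., 306.]))]
offcut2_mid [(0.62, array([626.1, 318.4,  92.2]), array([391., 149.]))]
offcut3_mid [(0.52, array([ 463.3, -160.4,   11.9]), array([195., 236.])), (0.36, array([794.7, 117. ,   1.5]), array([385., 261.])), (0.32, array([624.9, 317.8,  91.3]), array([390., 149.]))]
```

View pics/w10.png

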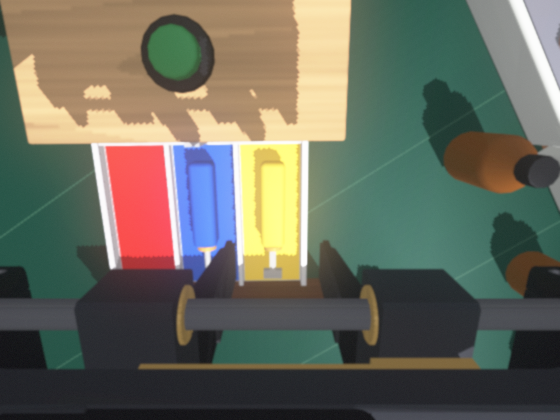

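View pics/s10.png

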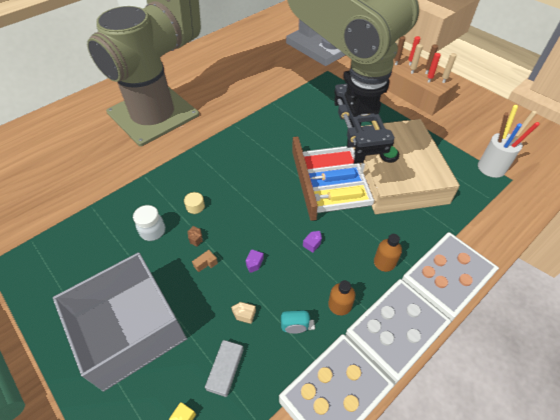

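carry_out(
  targets=[
    [0,0,0,-35,-23,0,0],
    [0,0,0,-70,-46,0,0],
    [0,0,0,-105,-70,0,0],
    [0,0,0,-131,-88,0,0],
    [0,0,0,-131,-88,-40,0],
    [0,0,0,-131,-88,-80,0],
    [0,0,0,-131,-88,-110,0],
    [0,0,0,-131,-88,-124,0],
    [0,0,0,-131,-88,-124,0],
    [0,0,0,-131,-88,-124,0],
  ],
)

```text
t: 20.57
tcp_pos: [481.0, 94.2, 43.2]
tool_rot: [-179.8, 0.1, 56.9]
ft_force: [0.7, -0.6, 0.9]
gripper_width: 1.0
```

Run:
```python
from h import *
s,p,q=wcap(); save(p,'w11'); print(s['tcp_pos'],s['tool_rot'],s['gripper_width'],s['ft_force'])
p=imaging.capture('scene');save(p,'s11')
```

```text
[480.97276639  94.16908234  43.16213358] [-1.79834699e+02  1.27644270e-01  5.69416279e+01] 1.0205278433766465 [ 0.74115776 -0.58825358  0.90949296]
```

View pics/w11.png

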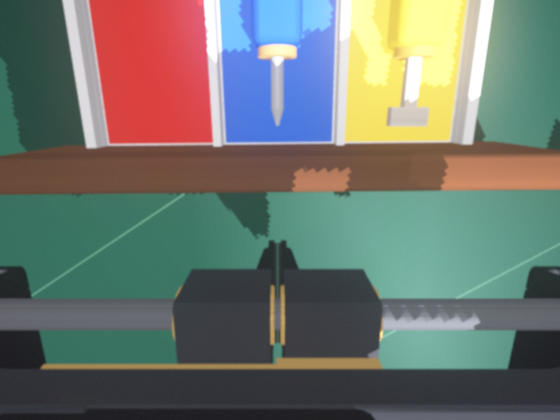

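View pics/s11.png

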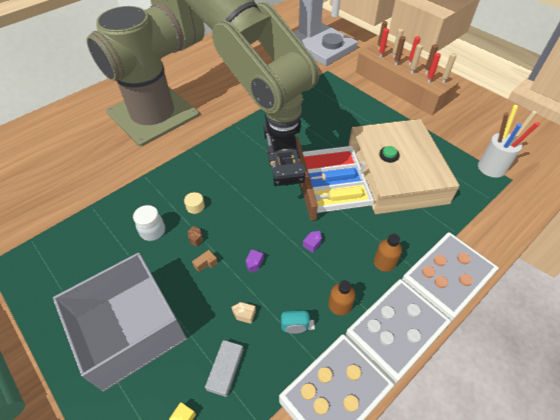

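carry_out(
  targets=[
    [0,0,0,8,12.5,0,0],
    [0,0,0,13,20,0,0],
    [0,0,0,17,26,0,0],
    [0,0,0,20.5,31.5,0,0],
    [0,0,0,24,37,0,0],
    [0,0,0,28,43,0,0],
    [0,0,0,32.5,50,0,0],
    [0,0,0,37.5,57.5,0,0],
    [0,0,0,42.5,65.5,0,0],
    [0,0,0,48,74,0,0],
  ],
)

```text
t: 21.5
tcp_pos: [530.2, 168.5, 44.6]
tool_rot: [-180.0, 0.1, 56.9]
ft_force: [-2.4, -4.9, 4.0]
gripper_width: 0.4
```

carry_out(
  targets=[
    [0,0,0,5,7.7,0,0],
    [0,0,0,10,15.4,0,0],
    [0,0,0,15,23.1,0,0],
    [0,0,0,20,30.8,0,0],
    [0,0,0,25,38.5,0,0],
    [0,0,0,30,46.2,0,0],
    [0,0,0,34,52.4,0,0],
    [0,0,0,37.5,57.8,0,0],
    [0,0,0,40,61.7,0,0],
    [0,0,0,41.5,64,0,0],
  ],
)

```text
t: 22.33
tcp_pos: [570.5, 231.7, 44.4]
tool_rot: [-179.9, 0.3, 57.0]
ft_force: [-7.6, -10.6, 9.6]
gripper_width: 0.5
```

Run:
```python
from h import *
s,p,q=wcap(); save(p,'w12'); print(s['tcp_pos'],s['ft_force'])
```

```text
[570.49320063 231.65201681  44.36857812] [ -7.61130073 -10.62892212   9.60940552]
```

View pics/w12.png

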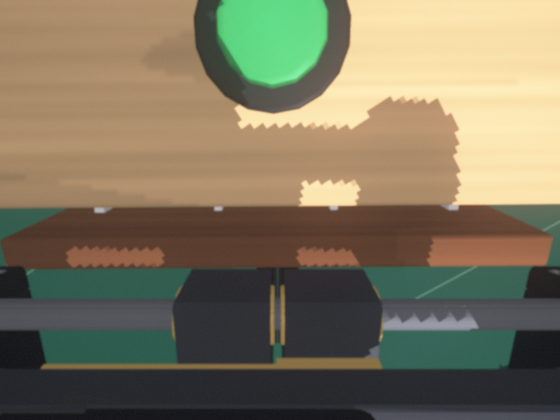

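carry_out(
  targets=[
    [0,0,0,1.6,2.5,0,0],
    [0,0,0,2.7,4.2,0,0],
    [0,0,0,3.8,5.9,0,0],
    [0,0,0,4.9,7.5,0,0],
    [0,0,0,4.9,7.5,0,0],
    [0,0,0,4.9,7.5,0,0],
  ],
)

```text
t: 22.88
tcp_pos: [575.6, 239.7, 44.3]
tool_rot: [-179.9, 0.2, 57.0]
ft_force: [-5.3, -4.2, 5.3]
gripper_width: 0.3
```

carry_out(
  targets=[
    [0,0,0,0.6,0.9,0,0],
    [0,0,0,1.1,1.7,0,0],
    [0,0,0,1.6,2.5,0,0],
    [0,0,0,1.6,2.5,0,0],
    [0,0,0,1.6,2.5,0,0],
  ],
)

```text
t: 23.3
tcp_pos: [577.3, 242.3, 44.3]
tool_rot: [-179.9, 0.1, 57.0]
ft_force: [-5.1, -4.3, 4.8]
gripper_width: 0.5
```

carry_out(
  targets=[
    [0,0,0,0.6,0.9,0,0],
    [0,0,0,1.1,1.7,0,0],
    [0,0,0,1.6,2.5,0,0],
    [0,0,0,1.6,2.5,0,0],
    [0,0,0,1.6,2.5,0,0],
  ],
)

```text
t: 23.72
tcp_pos: [578.6, 244.3, 44.2]
tool_rot: [-179.9, 0.2, 57.0]
ft_force: [-4.9, -6.4, 5.7]
gripper_width: 0.4
```

Run:
```python
from h import *
s,p,q=wcap(); save(p,'w13'); print(s['tcp_pos'],s['ft_force'])
```

```text
[578.59434733 244.33233108  44.2452955 ] [-4.92574397 -6.35994928  5.68972232]
```

View pics/w13.png

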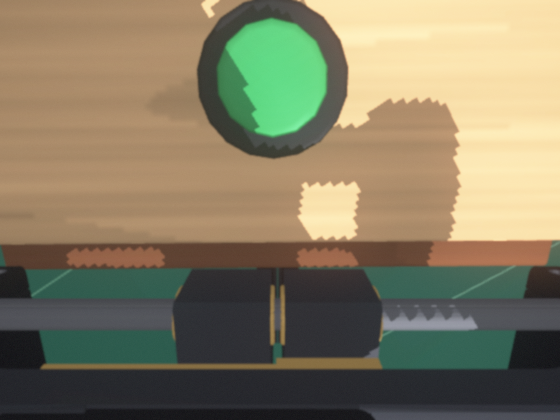

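carry_out(
  targets=[
    [0,0,0,0.6,0.9,0,0],
    [0,0,0,1.1,1.7,0,0],
    [0,0,0,1.6,2.5,0,0],
    [0,0,0,1.6,2.5,0,0],
  ],
)

```text
t: 24.1
tcp_pos: [578.7, 244.4, 44.3]
tool_rot: [-179.8, 0.6, 57.0]
ft_force: [-12.7, -15.4, 12.8]
gripper_width: 0.3
```

carry_out(
  targets=[
    [0,0,0,0.6,0.9,0,0],
    [0,0,0,1.1,1.7,0,0],
    [0,0,0,1.1,1.7,0,0],
    [0,0,0,1.1,1.7,0,0],
  ],
)

```text
t: 24.43
tcp_pos: [578.7, 244.5, 44.3]
tool_rot: [-179.7, 0.9, 57.0]
ft_force: [-16.0, -20.3, 17.4]
gripper_width: 0.5
```

carry_out(
  targets=[
    [0,0,0,-4,-6,0,0],
    [0,0,0,-10,-15,0,0],
    [0,0,0,-18,-28,0,0],
    [0,0,0,-28,-44,10,0],
    [0,0,0,-35,-55,50,0.3],
    [0,0,0,-35,-55,90,0.5],
    [0,0,0,-35,-55,125,0.5],
    [0,0,0,-35,-55,125,0.5],
  ],
)

```text
t: 25.1
tcp_pos: [552.3, 195.8, 179.1]
tool_rot: [179.4, -0.7, 56.9]
ft_force: [0.7, 0.5, 0.7]
gripper_width: 22.0
```

Run:
```python
from h import *
s,p,q=wcap(); save(p,'w14'); print(s['tcp_pos'],s['ft_force'])
for c in ['scene','side']:
    p=imaging.capture(c);save(p,c+'14')
    for n in ['offcut0_mid','offcut1_mid','offcut3_mid','drawer_front']: marks(p,p,n)
```

```text
[552.3185177  195.77780308 179.05220376] [0.69096155 0.54799084 0.68621804]
offcut0_mid [(0.76, array([ 604.2, -102. ,   15. ]), array([254., 260.])), (0.75, array([ 682.5, -190.5,   12.2]), array([245., 312.])), (0.74, array([652.5,  28.5,  10.6]), array([311., 242.]))]
offcut1_mid [(0.75, array([ 538.1, -184.9,   17.4]), array([205., 262.]))]
offcut3_mid [(0.56, array([ 460.6, -157. ,    9.7]), array([196., 235.]))]
drawer_front [(0.73, array([586.5, 254.4,  37.8]), array([357., 169.]))]
offcut0_mid [(0.77, array([ 758.9, -399.1,   15.1]), array([416., 284.])), (0.61, array([ 607.1, -104.4,   12.1]), array([294., 244.])), (0.6, array([ 680.4, -194.5,   11.7]), array([336., 252.])), (0.52, array([655.1,  35.9,  11.9]), array([278., 211.]))]
offcut1_mid [(0.49, array([ 531. , -185.7,   10.5]), array([289., 274.]))]
offcut3_mid [(0.65, array([ 740.1, -285.6,    1. ]), array([376., 265.])), (0.64, array([ 459.7, -161.4,    9.1]), array([260., 281.]))]
drawer_front [(0.7, array([579.5, 253.9,  35.8]), array([217., 178.]))]
```

View pics/w14.png

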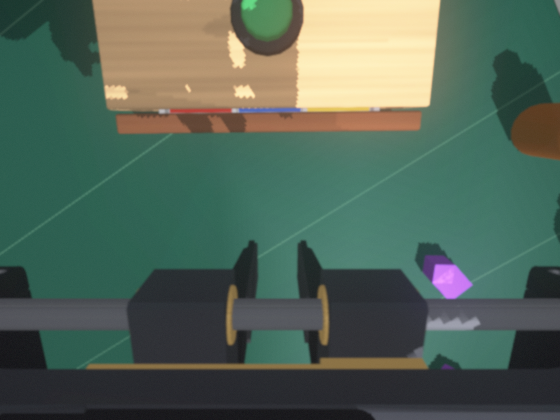

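View pics/scene14.png

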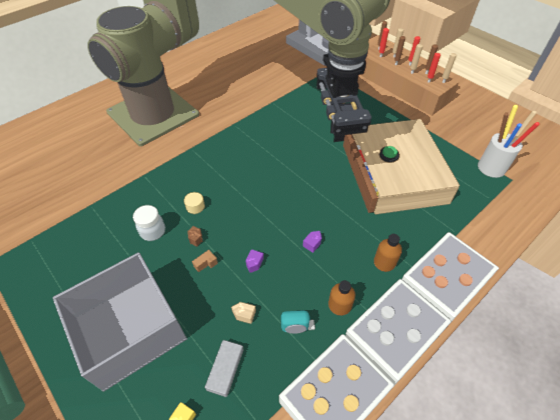

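carry_out(
  targets=[
    [0,0,-57,-77,-354,20,0.5],
    [0,0,-57,-77,-354,20,0.5],
    [0,0,-57,-77,-354,20,0.5],
    [0,0,-57,-77,-354,20,0.5],
    [0,0,-57,-77,-354,20,0.5],
    [0,0,-57,-77,-354,20,0.5],
    [0,0,-57,-77,-354,20,0.5],
    [0,0,-57,-77,-354,20,0.5],
    [0,0,-57,-77,-354,20,0.5],
    [0,0,-57,-77,-354,20,0.5],
  ],
)

```text
t: 26.48
tcp_pos: [469.7, -164.4, 190.2]
tool_rot: [179.9, -0.0, -0.4]
ft_force: [1.1, -0.1, -0.0]
gripper_width: 47.2
```

carry_out(
  targets=[
    [0,0,0,0,0,0,0.5],
    [0,0,0,0,0,0,0.5],
  ],
)

```text
t: 26.65
tcp_pos: [470.5, -159.6, 189.3]
tool_rot: [-180.0, 0.0, -0.1]
ft_force: [-0.2, -0.1, 0.1]
gripper_width: 47.6
```

Run:
```python
from h import *
s,p,q=wcap(); save(p,'w15'); print(s['tcp_pos'],s['tool_rot'])
for n in ['offcut3_mid','offcut1_mid','offcut0_mid','bin']: marks(p,q,n)
masks(p,q,'offcut3_mid',18);masks(p,q,'offcut1_mid',18)
```

```text
[ 470.5041567  -159.56707689  189.34417102] [-1.79956127e+02  2.00481882e-02 -6.08097934e-02]
offcut3_mid [(0.73, array([ 463.4, -161.8,   12.2]), array([279., 200.]))]
offcut1_mid [(0.7, array([ 533.1, -184.6,    9.5]), array([303., 128.]))]
offcut0_mid [(0.93, array([ 603.9, -107.6,   14.5]), array([217.,  45.]))]
bin [(0.62, array([ 553.1, -383.9,    2.3]), array([512., 106.]))]
offcut3_mid mask p 0.88 px 280.0 202.0 1049 rect [ 462.1 -161.9] [37.1 35.6] 14.7
offcut3_mid mask p 0.59 px 302.0 130.0 1301 rect [ 533.5 -185.6] [45.8 29.7] 90.0
offcut1_mid mask p 0.84 px 302.0 130.0 1187 rect [ 533.5 -185.5] [43.9 27.9] 90.0
```

View pics/w15.png

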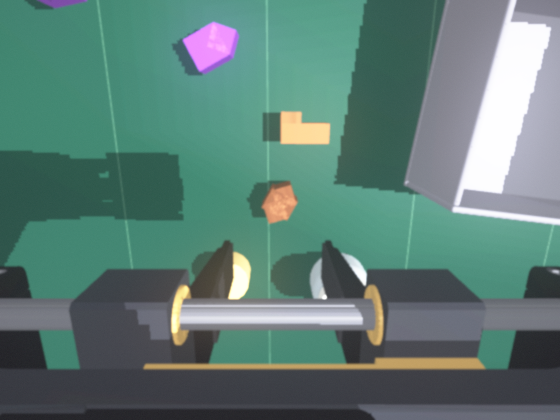

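Run:
```python
from h import *
s,p,q=wcap(); f=cv2.cvtColor(p['frame'],cv2.COLOR_RGB2BGR)
cv2.imwrite('pics/u15.png',cv2.resize(f[170:230,240:320],None,fx=10,fy=10,interpolation=cv2.INTER_CUBIC))
s=imaging.capture('scene'); f=cv2.cvtColor(s['frame'],cv2.COLOR_RGB2BGR)
cv2.imwrite('pics/u15s.png',cv2.resize(f[210:275,170:240],None,fx=8,fy=8,interpolation=cv2.INTER_CUBIC))
```

```text
(no output)
```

View pics/u15.png

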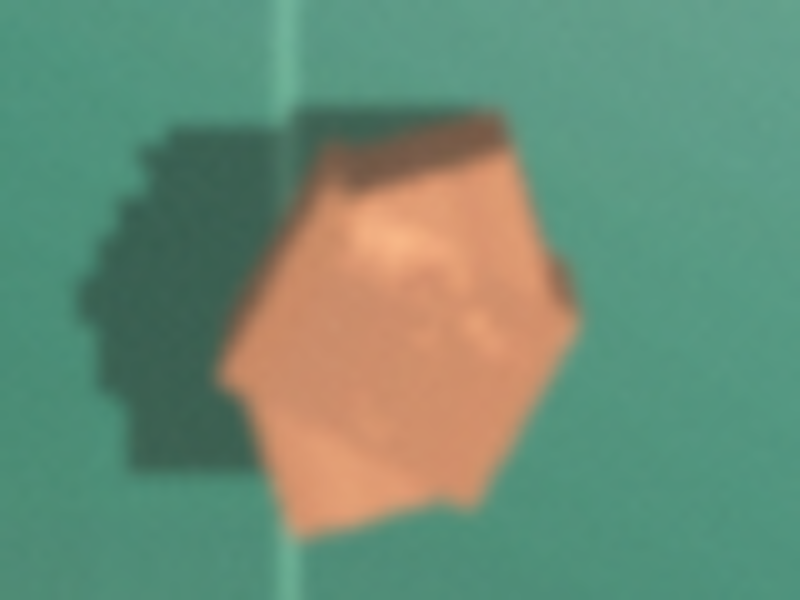

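View pics/u15s.png

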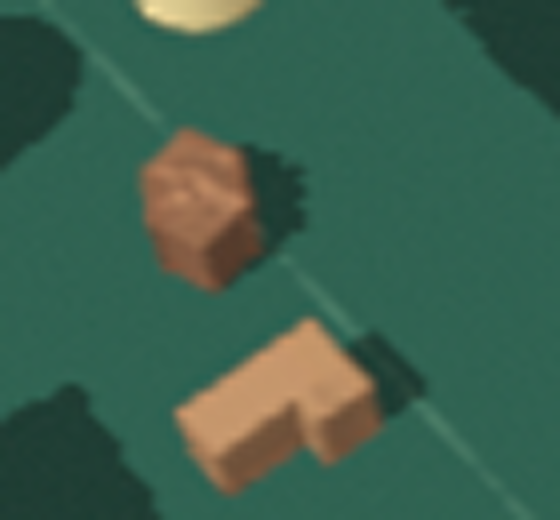

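carry_out(
  targets=[
    [0,0,-7,-8,-2,-35,0.5],
    [0,0,-14,-8,-2,-65,0.5],
    [0,0,-21,-8,-2,-90,0.5],
    [0,0,-29,-8,-2,-110,0.5],
    [0,0,-29,-8,-2,-140,0.5],
    [0,0,-29,-8,-2,-160,0.5],
    [0,0,-29,-8,-2,-168,0.5],
    [0,0,-29,-8,-2,-168,0.5],
    [0,0,-29,-8,-2,-168,0],
    [0,0,-29,-8,-2,-168,0],
  ],
  squeeze=30,
)

```text
t: 27.93
tcp_pos: [463.9, -162.6, 23.4]
tool_rot: [-180.0, -0.2, -29.0]
ft_force: [0.5, -0.1, 0.0]
gripper_width: 39.1
```

carry_out(
  targets=[
    [0,0,0,0,0,0,0],
    [0,0,0,0,0,0,0],
    [0,0,0,0,0,0,0],
    [0,0,0,0,0,0,0],
    [0,0,0,0,0,0,0],
    [0,0,0,0,0,30,0],
    [0,0,0,0,0,70,0],
    [0,0,0,0,0,110,0],
    [0,0,0,0,0,150,0],
    [0,0,0,0,0,170,0],
  ],
)

```text
t: 28.77
tcp_pos: [464.4, -162.9, 197.6]
tool_rot: [-180.0, -0.5, -29.1]
ft_force: [0.4, -0.9, -0.3]
gripper_width: 27.6
```

Run:
```python
from h import *
s,p,q=wcap(); save(p,'w16'); print(s['tcp_pos'],s['tool_rot'],s['gripper_width'])
```

```text
[ 464.42309644 -162.87175744  197.63861288] [-179.97227703   -0.46574944  -29.05205329] 27.632063873213436
```

View pics/w16.png

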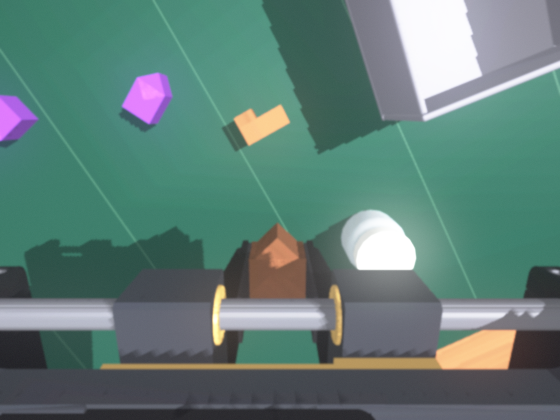

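carry_out(
  targets=[
    [0,0,0,15,-38,0,0],
    [0,0,0,30,-76,0,0],
    [0,0,0,45,-114,0,0],
    [0,0,0,60,-152,0,0],
    [0,0,0,74,-190,0,0],
    [0,0,0,84,-215,0,0],
    [0,0,0,87,-223,0,0],
    [0,0,0,87,-223,-30,0],
    [0,0,0,87,-223,-65,0],
    [0,0,0,87,-223,-95,0],
  ],
)

```text
t: 29.65
tcp_pos: [549.2, -384.4, 95.2]
tool_rot: [-180.0, 0.0, -29.1]
ft_force: [-0.6, 0.3, -0.2]
gripper_width: 27.6
```

Run:
```python
from h import *
s,p,q=wcap(); save(p,'w17'); print(s['tcp_pos'],s['tool_rot'],s['gripper_width'])
```

```text
[ 549.18871871 -384.3685852    95.20418496] [-1.79981435e+02  1.83395130e-02 -2.90606472e+01] 27.62015389332179
```

View pics/w17.png

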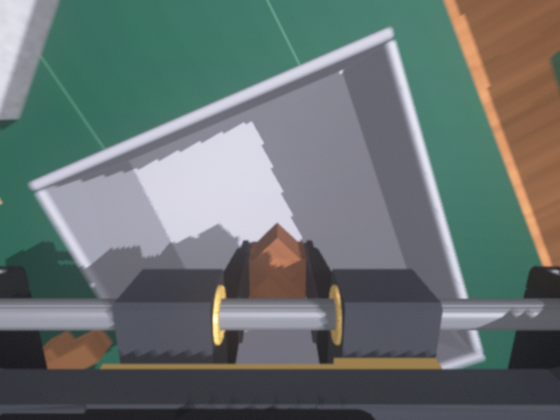

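carry_out(
  targets=[
    [0,0,0,0,0,-25,0],
    [0,0,0,0,0,-40,0],
    [0,0,0,0,0,-40,0.5],
    [0,0,0,0,0,-40,0.5],
    [0,0,0,0,0,-40,0.5],
    [0,0,0,0,0,-40,0.5],
    [0,0,0,0,0,0,0.5],
    [0,0,0,0,0,40,0.5],
    [0,0,0,0,0,80,0.5],
    [0,0,0,0,0,95,0.5],
  ],
)

```text
t: 30.53
tcp_pos: [552.4, -387.3, 201.5]
tool_rot: [179.9, -0.8, -29.1]
ft_force: [0.7, -0.6, 2.0]
gripper_width: 47.4
```

carry_out(
  targets=[
    [0,0,7,-7,40,0,0.55],
    [0,0,14,-14,80,0,0.55],
    [0,0,21,-20,120,0,0.55],
    [0,0,28,-26,160,0,0.55],
    [0,0,29,-30,195,0,0.55],
    [0,0,29,-30,200,0,0.55],
    [0,0,29,-30,200,0,0.55],
    [0,0,29,-30,200,0,0.55],
  ],
)

```text
t: 31.2
tcp_pos: [520.1, -185.4, 192.7]
tool_rot: [179.9, -0.1, -0.0]
ft_force: [0.3, -0.2, -0.0]
gripper_width: 52.4
```

Run:
```python
from h import *
s,p,q=wcap(); save(p,'w18'); print(s['tcp_pos'],s['tool_rot'],s['gripper_width'])
for n in ['offcut1_mid','offcut3_mid']: marks(p,q,n)
masks(p,q,'offcut1_mid',22)
p=imaging.capture('scene');save(p,'s18')
```

```text
[ 520.07298594 -185.43916185  192.6929167 ] [ 1.79916439e+02 -9.96385447e-02 -3.15097933e-02] 52.37287478270765
offcut1_mid [(0.88, array([ 538.2, -183.5,   10.2]), array([274., 174.]))]
offcut3_mid [(0.78, array([ 542.7, -385.5,   17.4]), array([483., 171.]))]
offcut1_mid mask p 0.67 px 275.0 182.0 1244 rect [ 534.7 -185.2] [44.6 32.2] 90.0
```

View pics/w18.png

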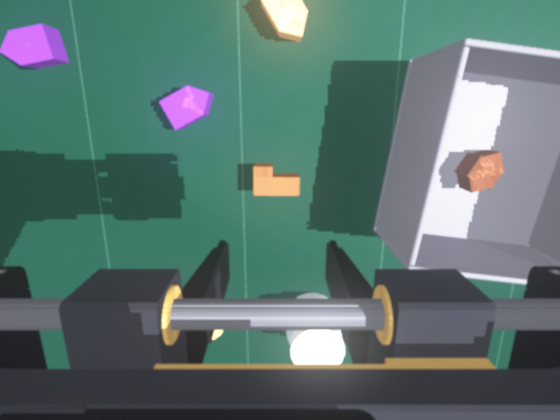

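View pics/s18.png

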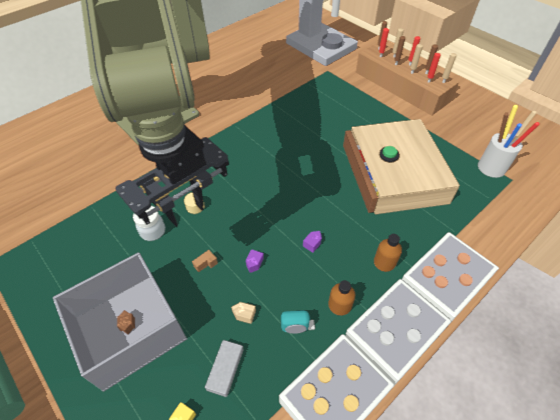

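Run:
```python
from h import *
s,p,q=wcap(); print(s['tcp_pos'])
print(unproj(q,[(253,186),(300,185.5),(276,186),(262,164),(262,196)],24))
f=cv2.cvtColor(p['frame'],cv2.COLOR_RGB2BGR)
cv2.imwrite('pics/u18.png',cv2.resize(f[150:210,240:320],None,fx=10,fy=10,interpolation=cv2.INTER_CUBIC))
```

```text
[ 519.67637106 -186.25233745  191.63230953]
[[ 528.58653948 -163.72680809   24.        ]
 [ 528.96355626 -208.72902784   24.        ]
 [ 528.53208443 -185.75326111   24.        ]
 [ 549.67766105 -172.65432186   24.        ]
 [ 518.71529831 -172.20204016   24.        ]]
```

View pics/u18.png

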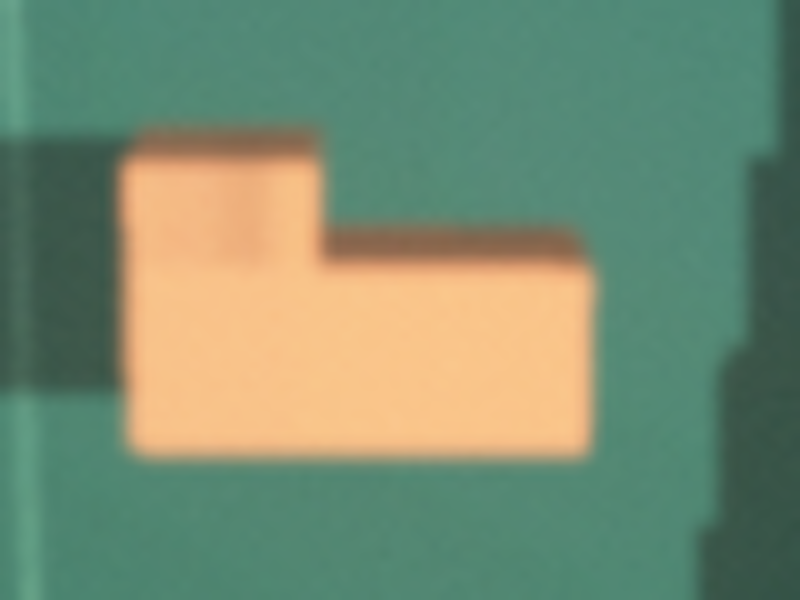

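carry_out(
  targets=[
    [0,0,0,9,-1,-35,0.7],
    [0,0,0,9,-1,-70,0.7],
    [0,0,0,9,-1,-105,0.7],
    [0,0,0,9,-1,-135,0.7],
    [0,0,0,9,-1,-158,0.7],
    [0,0,0,9,-1,-169,0.7],
    [0,0,0,9,-1,-169,0.7],
    [0,0,0,9,-1,-169,0],
    [0,0,0,9,-1,-169,0],
    [0,0,0,9,-1,-169,0],
  ],
)

```text
t: 32.33
tcp_pos: [530.1, -186.8, 24.9]
tool_rot: [179.9, -0.2, -0.1]
ft_force: [0.7, 0.4, -0.4]
gripper_width: 52.0
```

carry_out(
  targets=[
    [0,0,0,0,0,0,0],
    [0,0,0,0,0,0,0],
    [0,0,0,0,0,0,0],
    [0,0,0,0,0,0,0],
    [0,0,0,0,0,0,0],
    [0,0,0,0,0,30,0],
    [0,0,0,0,0,70,0],
    [0,0,0,0,0,110,0],
    [0,0,0,0,0,150,0],
    [0,0,0,0,0,170,0],
  ],
)

```text
t: 33.17
tcp_pos: [530.5, -186.7, 198.8]
tool_rot: [179.8, -0.4, -0.0]
ft_force: [1.5, -0.9, 0.2]
gripper_width: 43.7
```

Run:
```python
from h import *
s,p,q=wcap(); save(p,'w19'); print(s['tcp_pos'],s['tool_rot'],s['gripper_width'])
```

```text
[ 530.46048515 -186.7483137   198.81873059] [ 1.79812167e+02 -4.19602838e-01 -4.50612747e-02] 43.71794026587285
```

View pics/w19.png

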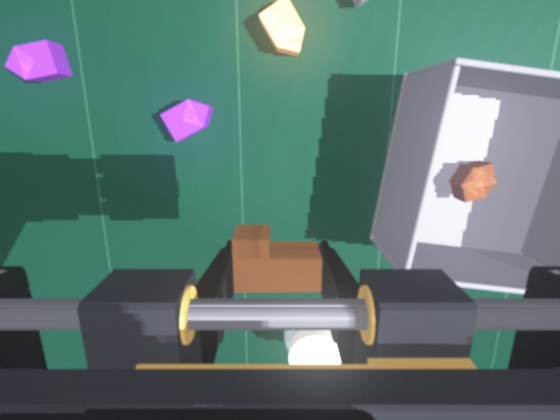

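carry_out(
  targets=[
    [0,0,0,-4,-40,0,0],
    [0,0,0,-8,-80,0,0],
    [0,0,0,-12,-120,0,0],
    [0,0,0,-17,-160,0,0],
    [0,0,0,-22,-190,0,0],
    [0,0,0,-23,-200,-20,0],
    [0,0,0,-23,-200,-60,0],
    [0,0,0,-23,-200,-95,0],
    [0,0,0,-23,-200,-120,0],
    [0,0,0,-23,-200,-134,0],
  ],
)

```text
t: 34.05
tcp_pos: [503.0, -384.0, 53.6]
tool_rot: [-179.7, 0.3, -0.1]
ft_force: [-1.1, -0.3, -0.7]
gripper_width: 44.0
```

carry_out(
  targets=[
    [0,0,0,0,0,0,0],
    [0,0,0,0,0,0,0.65],
    [0,0,0,0,0,0,0.65],
    [0,0,0,0,0,0,0.65],
    [0,0,0,0,0,0,0.65],
    [0,0,0,0,0,40,0.6],
    [0,0,0,0,0,80,0.6],
    [0,0,0,0,0,120,0.6],
    [0,0,0,0,0,130,0.6],
  ],
)

```text
t: 34.8
tcp_pos: [508.8, -388.7, 199.0]
tool_rot: [179.4, -0.6, -0.0]
ft_force: [1.3, -1.2, 0.8]
gripper_width: 57.2
```

carry_out(
  targets=[
    [0,0,0,30,30,0,0.6],
    [0,0,0,60,60,0,0.6],
    [0,0,0,90,90,0,0.6],
    [0,0,0,118,120,0,0.6],
    [0,0,0,140,150,0,0.6],
    [0,0,0,155,180,0,0.6],
    [0,0,0,160,195,0,0.6],
    [0,0,0,160,195,0,0.6],
    [0,0,0,160,195,0,0.6],
  ],
)

```text
t: 35.55
tcp_pos: [665.6, -190.7, 189.3]
tool_rot: [179.9, -0.0, 0.0]
ft_force: [0.4, -0.6, 0.8]
gripper_width: 56.9
```

Run:
```python
from h import *
s,p,q=wcap(); save(p,'w20'); print(s['tcp_pos'],s['tool_rot'],s['gripper_width'])
for n in ['offcut0_mid','offcut1_mid','offcut3_mid']: marks(p,q,n)
masks(p,q,'offcut0_mid',22)
f=cv2.cvtColor(p['frame'],cv2.COLOR_RGB2BGR)
cv2.imwrite('pics/u20.png',cv2.resize(f[150:230,220:320],None,fx=7,fy=7,interpolation=cv2.INTER_CUBIC))
p=imaging.capture('scene');save(p,'s20')
```

```text
[ 665.63839006 -190.69194531  189.25526459] [ 1.79941666e+02 -2.64277135e-02  3.44367427e-02] 56.93456279667816
offcut0_mid [(0.94, array([ 604. , -105.2,   12.9]), array([194., 251.])), (0.84, array([ 679.3, -191.9,   11. ]), array([278., 179.])), (0.84, array([648.4,  33.7,  10.6]), array([ 54., 209.])), (0.62, array([ 757.7, -395.7,   12.1]), array([500.,  95.])), (0.45, array([798.8, -29.6,   2. ]), array([100.,  48.]))]
offcut1_mid [(0.64, array([ 679.8, -190.9,   13.4]), array([277., 179.]))]
offcut3_mid []
offcut0_mid mask p 0.87 px 56.0 206.0 1550 rect [653.5  26.7] [30.4 58.8] 12.4
offcut0_mid mask p 0.84 px 501.0 93.0 1867 rect [ 759.1 -392.8] [30.  54.8] 18.3
offcut0_mid mask p 0.82 px 280.0 178.0 1217 rect [ 679.7 -195.7] [45.4 29.1] 32.9
offcut0_mid mask p 0.75 px 189.0 252.0 1131 rect [ 608.9 -102.1] [30.1 54.1] 48.2
```

View pics/w20.png

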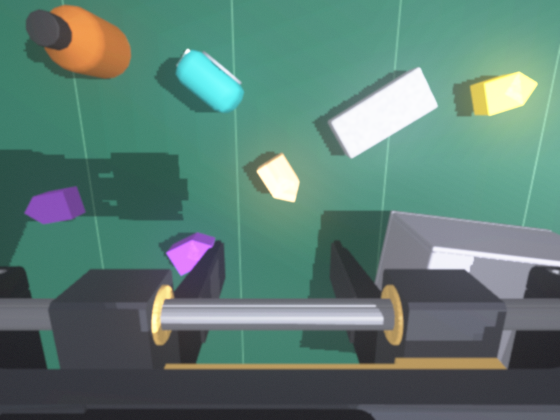

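View pics/s20.png

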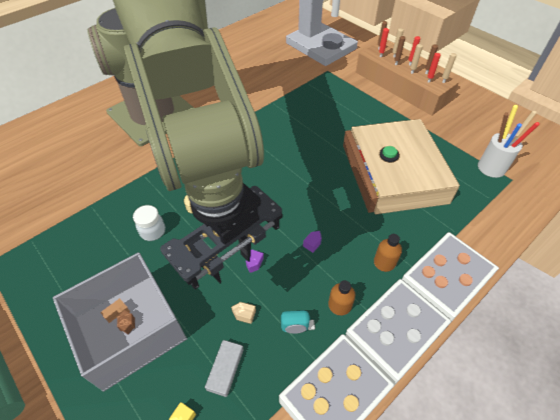

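View pics/u20.png

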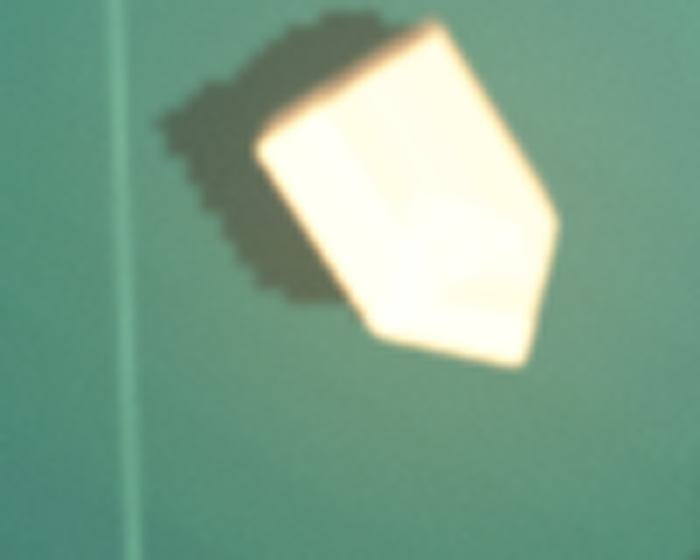

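carry_out(
  targets=[
    [0,0,7,16,-3,-30,0.48],
    [0,0,14,16,-3,-60,0.48],
    [0,0,21,16,-3,-85,0.48],
    [0,0,28,16,-3,-105,0.48],
    [0,0,32,16,-3,-120,0.48],
    [0,0,32,16,-3,-145,0.48],
    [0,0,32,16,-3,-160,0.48],
    [0,0,32,16,-3,-166,0.48],
    [0,0,32,16,-3,-166,0.48],
    [0,0,32,16,-3,-166,0],
  ],
)

```text
t: 36.68
tcp_pos: [681.8, -194.4, 23.2]
tool_rot: [180.0, -0.0, 31.9]
ft_force: [-0.6, -0.1, 0.8]
gripper_width: 42.6
```

carry_out(
  targets=[
    [0,0,0,0,0,0,0],
    [0,0,0,0,0,0,0],
    [0,0,0,0,0,0,0],
    [0,0,0,0,0,0,0],
    [0,0,0,0,0,0,0],
    [0,0,0,0,0,30,0],
    [0,0,0,0,0,70,0],
    [0,0,0,0,0,110,0],
    [0,0,0,0,0,150,0],
    [0,0,0,0,0,170,0],
  ],
)

```text
t: 37.52
tcp_pos: [683.5, -194.6, 199.3]
tool_rot: [179.6, -0.3, 32.0]
ft_force: [1.0, -0.1, 1.2]
gripper_width: 27.8
```

Run:
```python
from h import *
s,p,q=wcap(); save(p,'w21'); print(s['tcp_pos'],s['tool_rot'],s['gripper_width'])
```

```text
[ 683.45011537 -194.56622704  199.26138701] [179.64933527  -0.28085893  31.95142593] 27.812058518913606
```

View pics/w21.png

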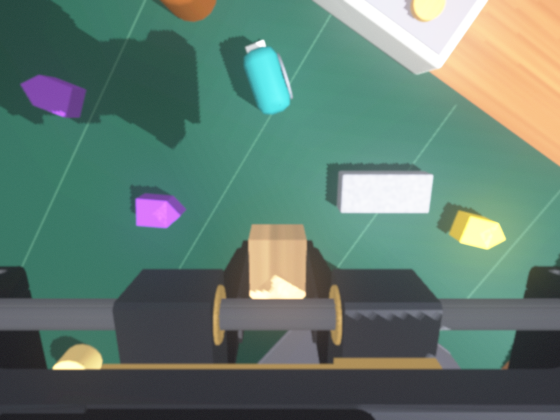

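carry_out(
  targets=[
    [0,0,0,-18,-35,0,0],
    [0,0,0,-36,-70,0,0],
    [0,0,0,-54,-108,0,0],
    [0,0,0,-72,-146,0,0],
    [0,0,0,-88,-180,0,0],
    [0,0,0,-96,-196,-20,0],
    [0,0,0,-96,-196,-55,0],
    [0,0,0,-96,-196,-90,0],
    [0,0,0,-96,-196,-115,0],
    [0,0,0,-96,-196,-130,0],
  ],
)

```text
t: 38.4
tcp_pos: [582.9, -388.4, 57.3]
tool_rot: [-179.6, 0.1, 31.9]
ft_force: [-0.4, 0.8, 0.4]
gripper_width: 28.0
```

carry_out(
  targets=[
    [0,0,0,0,0,0,0],
    [0,0,0,0,0,0,0.5],
    [0,0,0,0,0,0,0.5],
    [0,0,0,0,0,0,0.5],
    [0,0,0,0,0,0,0.5],
    [0,0,0,0,0,40,0.5],
    [0,0,0,0,0,80,0.5],
    [0,0,0,0,0,120,0.5],
    [0,0,0,0,0,160,0.5],
  ],
)

```text
t: 39.15
tcp_pos: [585.7, -390.0, 226.0]
tool_rot: [179.9, -0.0, 32.0]
ft_force: [0.4, -0.9, 0.7]
gripper_width: 47.6
```

carry_out(
  targets=[
    [0,0,0,-30,-25,20,0.5],
    [0,0,0,-60,-50,20,0.5],
    [0,0,0,-90,-75,20,0.5],
    [0,0,0,-120,-100,20,0.5],
    [0,0,0,-150,-125,20,0.5],
    [0,0,0,-180,-150,20,0.5],
    [0,0,0,-210,-175,20,0.5],
    [0,0,0,-240,-190,20,0.5],
    [0,0,0,-240,-190,20,0.5],
    [0,0,0,-240,-190,20,0.5],
  ],
)

```text
t: 39.98
tcp_pos: [344.2, -581.1, 244.1]
tool_rot: [179.9, -0.0, 31.8]
ft_force: [-0.7, 0.4, -0.9]
gripper_width: 47.7
```

Run:
```python
from h import *
s=readout.state(); print(s['t'],s['tcp_pos'],s['tool_rot'],s['gripper_width'])
for c in ['scene','side']:
    p=imaging.capture(c);save(p,c+'22')
    for n in ['tool_red_mid','offcut0_mid','offcut1_mid','offcut2_mid','offcut3_mid','drawer_front','wax','gluepot','stone','tape','dye1']: marks(p,p,n)
```

```text
39.9833 [ 344.22835255 -581.13135831  244.10899853] [ 1.79880605e+02 -9.61056159e-03  3.17626486e+01] 47.73356812962256
tool_red_mid []
offcut0_mid [(0.7, array([648.4,  31.1,  10.5]), array([311., 240.])), (0.51, array([ 600.4, -106. ,   13.8]), array([251., 261.])), (0.5, array([ 584.7, -387.5,   14.4]), array([133., 340.]))]
offcut1_mid [(0.78, array([ 509. , -386.4,   20. ]), array([114., 311.]))]
offcut2_mid []
offcut3_mid [(0.72, array([ 539.6, -379.5,   15.5]), array([126., 321.]))]
drawer_front [(0.68, array([584. , 255.4,  37.1]), array([357., 168.]))]
wax [(0.67, array([ 377.8, -109.5,    0.7]), array([193., 206.])), (0.59, array([796.4, -32.1,  -1.5]), array([339., 305.]))]
gluepot [(0.58, array([ 375.9, -226.9,    2.7]), array([151., 231.]))]
stone [(0.75, array([ 738.7, -287.4,    3.6]), array([224., 368.]))]
tape [(0.81, array([ 763.7, -129.5,   -2.6]), array([294., 324.]))]
dye1 [(0.71, array([796.3, 116.3,   3.5]), array([385., 262.])), (0.58, array([797.7, -32.7,  -2. ]), array([340., 305.]))]
tool_red_mid []
offcut0_mid [(0.49, array([ 758.1, -396.5,   13.8]), array([415., 284.]))]
offcut1_mid []
offcut2_mid []
offcut3_mid []
drawer_front []
wax [(0.71, array([ 382.8, -106.9,    5.9]), array([223., 283.]))]
gluepot [(0.65, array([ 366.8, -223.6,   -1.4]), array([243., 318.]))]
stone []
tape []
dye1 []
```

View pics/scene22.png

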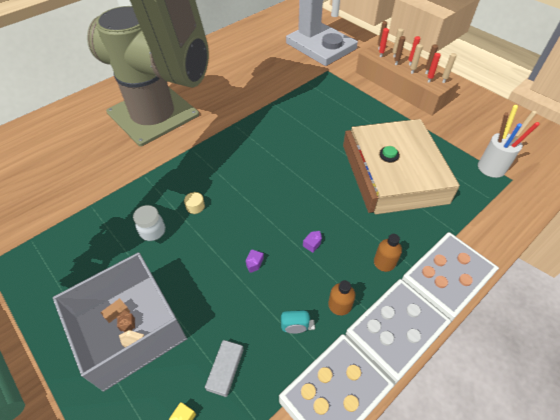

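View pics/side22.png

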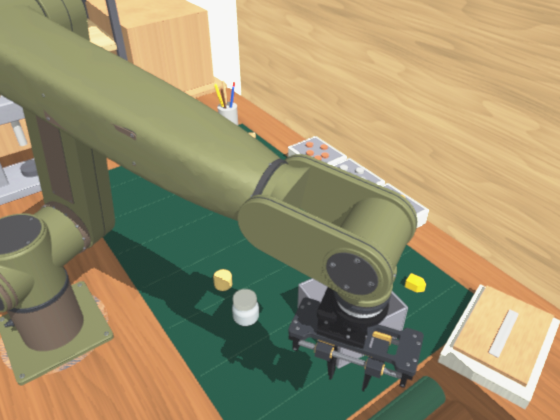

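Run:
```python
from h import *
a=cv2.imread('pics/scene0.png').astype(int);b=cv2.imread('pics/scene22.png').astype(int)
d=abs(a-b).max(2)[110:220,335:470]; print((d>40).sum(), d.mean())
for s in [(0,0)]: print(readout.state()['t'])
workorder.close_job()
```

```text
12 2.3187205387205387
41.1833
the job is handed in; nothing more can be done
```

I handed the job in at about t = 41 s with every step done.

- **Drawer opening:** I pressed the green button and the drawer sprang fully open by itself.
- **Tools:** Only the blue and yellow tools were on the bench. Each was laid flat and lengthwise in the compartment of its colour, which I confirmed in the wrist picture before closing. No camera or network found a red tool.
- **Drawer closing:** I pushed the drawer to its stop, with about 26 N horizontally at the end, and it stayed shut after I let go. The drawer area in the last scene picture matches the start picture almost pixel for pixel.
- **Offcuts:** The pale, brown L-shaped and dark offcuts are in the grey bin, seen there in the last scene picture. No plywood stepped offcut showed anywhere on the bench.
- **Other things:** The bottles, wax, glue pot, tape, stone and the purple and yellow look-alikes appear unmoved. The arm ended clear of everything.

**Checks that failed or disagreed:**
- My first grasp of the blue tool lifted before the fingers had closed. I repeated it at once, and the tool did not move.
- The dark offcut measured about 43 mm long in the image rather than the listed 56 mm. Its 28 mm width matched when gripped.
- In the last side picture the arm hid much of the bench, so the final check of the drawer and bin rests on the scene camera.

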